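# File slide boxes in the lidded case and close up the row

## Task

Raise the red lid of the filing case and push the knob of its brass folding stay past straight until it locks, so that the lid stays up by itself. Then stand every white slide box from the desk upright in the case, in one straight row along the blue lane with the box already there, with the row packed against the end wall on the stay's side and every box flush against its neighbour. Finally slide the follower plate up against the last box, leaving no gaps, the lid still locked up and the loupe and the film can left undisturbed.

Things in the scene. Friction and masses are not known exactly. Their poses are not given: they have to be found in the camera images.
- case: Grey open-topped filing case, fixed, outer 235 x 195 x 90 mm high, walls and floor 5 mm. Origin: centre of its underside, on the desk. x runs along the row towards the end wall with the stay (away from the robot), y across towards the lid's hinge, z up. A blue lane runs along the floor on the centre line (case y = 0) between two aluminium rails 12 mm high, 72 mm apart inside.
- row_end (a point): Point on the case's inner floor (5 mm above the desk) at the middle of the lane, on the inner face of the end wall against which the row is packed. Axes parallel to the case's: x points into that wall, z up. Box centres in the row lie at x = -16, -48, -80, .. mm from here.
- lid (a joint): Angle of the red lid (rad): 0 shut, about 1.50 at most (limited by the stay). A plate 235 x 195 x 6 mm, 0.42 kg, hinged along the case's +y rim; its free edge lies over the -y wall when shut. The hinge is damped (soft close, 5 N m s/rad): let go half open, the lid sinks slowly; 0.2 rad/s is a comfortable rate to raise it.
- lid_handle (a point): Middle of the lid's handle: a round steel bar 10 mm thick, 100 mm long, parallel to the hinge, in the lid's plane, 40 mm beyond its free edge and 235 mm from the hinge. With the lid shut it lies 94 mm above the desk, 40 mm outside the case's -y wall, free all round: pinch it from above, fingers closing along case y; it turns between the fingers as the lid rises in an arc.
- lid_hinge (a point): Middle of the lid's hinge axis, on the case's +y rim, 91 mm above the desk; the axis is parallel to case x.
- stay (a joint): Elbow of the folding stay (rad): 0 folded (lid shut), 2.94 when its two links are in line (lid highest), 3.14 at its stop, past straight: locked, the lid's weight then holds it against the stop. Push it past straight; it counts as locked above 3.02.
- stay_knob (a point): Centre of the black knob on the stay's elbow, 16 mm across, 28 mm long, its axis along case x, beyond the end wall. As the lid rises it swings from low down out to case -y and up. With the lid at about 1.3 rad or more, push it with a fingertip towards the hinge (case +y and a little down) on its arc about stay_pivot, past the line from stay_pivot to stay_pin, to the stop; this takes a few newtons.
- stay_pivot (a point): Fixed lower pivot of the stay on the case's end wall, at case y = -7.5 mm, z = 84.0 mm. The lower brass link, 8 mm thick, reaches 75.0 mm from here to the elbow knob's axis.
- stay_pin (a point): Upper pivot of the stay, on the lid's edge, 125 mm from the hinge axis. The upper brass link reaches 90.0 mm from here to the elbow knob's axis.
- follower (a joint): Travel of the follower plate along the lane (m): 0 near the robot's end of the case, growing towards the row, at most 0.165. It stays where it is left and takes about 3 N to slide.
- follower_face (a point): Foot of the follower plate's front face (the face that meets the last box), on the lane's centre line. Axes as the case's. The steel plate is 60 mm wide, 6 mm thick, 68 mm tall.
- follower_grip (a point): Grip point on the follower: a black upright web behind the plate, 12 mm thick across (case y), 26 mm long (case x), 66 mm tall, its centre 19 mm behind the plate's face; this point is 56 mm above its foot, 10 mm below its top. Pinch it from above with the fingers closing along case y.
- box0: White plastic slide box with a red band that already stands in the case on the lane, 5 to 25 mm short of the end wall. 32 mm (its x, along the row) x 56 mm (its y, across) x 60 mm tall, its lowest 16 mm a dark weighted steel foot, about 0.18 kg; origin: centre of its underside.
- box1: White plastic slide box with a green band, the same size as box0 (32 x 56 x 60 mm tall), standing on the desk at the right at any yaw; may be absent. Origin: centre of its underside; x its 32 mm width, y its 56 mm width, z up.
- box2: White plastic slide box with a black band, the same size as box0 (32 x 56 x 60 mm tall), standing on the desk at the right at any yaw; may be absent. Origin: centre of its underside; x its 32 mm width, y its 56 mm width, z up.
- box3: White plastic slide box with a yellow band, the same size as box0 (32 x 56 x 60 mm tall), standing on the desk at the right at any yaw; may be absent. Origin: centre of its underside; x its 32 mm width, y its 56 mm width, z up.
- box4: White plastic slide box with a blue band, the same size as box0 (32 x 56 x 60 mm tall), standing on the desk at the right at any yaw; may be absent. Origin: centre of its underside; x its 32 mm width, y its 56 mm width, z up.
- loupe: Black loupe, 48 mm across, 50 mm tall, on the desk to the left; leave alone. Origin: centre of its underside.
- film_can: Black film can, 32 mm across, 50 mm tall, on the desk beyond the boxes; leave alone. Origin: centre of its underside.
Things that resemble listed ones, but are neither listed nor needed, are in the scene too. What is shaped like the box4 but pink or turquoise is not meant.

How it is judged:
By the outcome, as a careful person would: the job done as asked, in the order asked, and still so for the second after the job is handed in, with the robot touching nothing.
Of box1, box2, box3, box4 only 3 to 4 are there at a start; the rules pass over those that are not, and their reading is None.
At some moment in a run one of box1, box2, box3, box4 may be knocked a few centimetres aside while the robot is not near it.
Once in a run the grip may slacken for a moment while it holds something.
It also fails if it takes over 210 s, if anything falls off the work surface, if the arm or the gripper's body presses on something with over 40 N, if the wrist force passes 120 N, or if a joint passes its speed limit or range.

## Robot

A 6-joint arm with a two-finger parallel gripper is mounted at the origin on the work surface. World frame = base frame: x ahead of the robot, y to its left, z up, the work surface at z = 0. Lengths are in m, angles in rad, forces in N, time in s.
With the tool pointing down it reaches from about 0.3 to 0.775 m from the base axis. Payload 14.6 kg.
Tool frame: the origin (TCP) lies midway between the tips of the shut fingers; the grasp point (between the pads) lies 19 mm behind it; z points along the fingers, y is the line along which they close (so a half turn about z gives the same grasp; the last joint's range is limited). The gripper opens to 94 mm and grips with 3 to 60 N. Pads are 16 mm wide; open, the fingers measure 119 mm over their backs; the gripper's body (75 mm by 177 mm) begins 78 mm behind the grasp point.
Start: joints at [1.115, 0.3, 1.521, -0, 1.321, -0.067], TCP at [0.208, 0.509, 0.205] pointing down, gripper open.
Joint ranges: [-3.03, 3.03], [-0.79, 2.21], [0.23, 2.52], [-1.04, 4.18], [0, 3.07], [-2.55, 2.55]. Speed limits (rad/s): [2.22, 2.22, 2.57, 3.14, 3.14, 3.14].

## Interface

Orientations are given as [roll, pitch, yaw] about the fixed x, y, z axes, in that order (R = Rz(yaw) Ry(pitch) Rx(roll)).
In Python, from station import ctrl gives the robot as it stands. The module is installed in compiled form; this text tells all that it offers.
- The arm moves only by the tool servo_tool, never from a script. Its argument "plan" is a list of rows, each a list of 7 numbers: the opening in per cent of the stroke, from 0 (shut) to 100 (fully open), then the shift along the tool's x, y, z in m, then the turn, a rotation vector about the tool's x, y, z in rad. A call has exactly 8 rows; each row shifts and turns the commanded pose from where the row before left it, along the tool's axes as they then stand; what a row does not reach is not made up. A row lasts 1/8 s, in which the tool goes at most 62.5 mm and 10.7 degrees, less where a joint would pass 70% of its speed; a pose out of reach is approached as far as the arm can. A call with a gripper value outside its range is refused whole. The fingers move at their own pace and stop on an object; "force" is the grip in N (left out, the last holds). Time passes only in rows, so rows that do not move let the fingers close, or fill a call up. It gives the time, the measured TCP pose, the force, the opening and the grip force at its end, in the units of the state.
- ctrl.get_obs(): the state, without advancing time (a new reading comes with each control period).
- ctrl.camera(name): name is "side" or "top" or "wrist"; returns a dict with "pixels" (400x640x3 uint8, red, green, blue), "z_map" (400x640 float32, m along the optical axis (not along the pixel's ray), 0 where there is no reading), "mtx" (3x3 intrinsics, pixels), "dist" ([k1, k2, p1, p2, k3] as OpenCV has them; the pictures are not rectified), "pose" (4x4, takes a point from camera to world coordinates). Camera axes: x right, y up, looking along -z (the intrinsics and any distortion apply to the point x, -y, -z); pixel columns grow to the right and rows downward; lengths in m; the calibration is good to about 2 mm. A picture is of the moment at which its call begins.
- ctrl.hand_in(): hands the job in; it is judged then, once.
The state is a dict: "time_s": time; "qpos": joint angles; "joint_vel": joint speeds; "tau": joint torques, N m; "ee_pos": TCP position; "eef_rot": TCP orientation; "force": force on the tool from outside, world axes, zero at the start; "moment": the same for the moment, N m; "grip_width": finger opening in m; "grip_force": force on a finger pad.
Only numpy, scipy, OpenCV 4.12 (cv2) and the standard library are available. Lean on these libraries where they do the work, as an engineer would, in place of code of your own. Each camera call takes 0.05 s, during which the arm holds its last target. There are 200 camera calls.

## Working session

There is one attempt and no reset: what is moved stays moved. The work goes in short steps, Python scripts to look and compute and a tool call to move; the robot and the scene stay as the last step left them, time stands still between calls to the robot, and variables do not carry over. Pictures are saved under pics/ and viewed, at most 14 in all, crops included, and the job is handed in when it is done.

Besides the shell and the picture viewer there is one more tool, called after "Request:" as name(argument=value, ...) on one line, values as JSON. servo_tool: Moves the arm, as the interface text tells. Its arguments: {"type":"object","properties":{"plan":{"type":"array","items":{"type":"array","items":{"type":"number"}}},"force":{"type":"number"}},"required":["plan"]}

```bash
mkdir -p pics; cat > h.py <<'E'
import numpy as np, cv2
from station import ctrl
def cam(n):
    c=ctrl.camera(n); return c
def save(c,f): cv2.imwrite('pics/'+f,cv2.cvtColor(c['pixels'],cv2.COLOR_RGB2BGR))
def rays(c,uv):
    p=cv2.undistortPoints(np.array(uv,float).reshape(-1,1,2),np.array(c['mtx']),np.array(c['dist'])).reshape(-1,2)
    d=np.c_[p[:,0],-p[:,1],-np.ones(len(p))]
    T=np.array(c['pose']); return T[:3,3],d@T[:3,:3].T
def onz(c,uv,z):
    o,d=rays(c,uv); return o+d*((z-o[2])/d[:,2])[:,None]
def depth(c,uv):
    uv=np.array(uv); o,d=rays(c,uv); z=c['z_map'][uv[:,1].astype(int),uv[:,0].astype(int)]; return o+d*z[:,None]
E
python3 - <<'E'
from h import *
o=ctrl.get_obs(); print(o)
for n in('top','side','wrist'):
    c=cam(n); save(c,n+'0.png'); print(n,np.round(c['pose'],3).tolist(),np.round(c['mtx'],1).tolist(),c['dist'])
E
```

```text
{'time_s': 0.0, 'qpos': array([ 1.11542144e+00,  3.00461399e-01,  1.52156089e+00, -2.33079917e-05,
        1.32069089e+00, -6.65897075e-02]), 'joint_vel': array([ 0.00138224,  0.00135507, -0.00028311,  0.00016276,  0.00021219,
        0.00244293]), 'tau': array([-2.50358744e-04, -5.31824684e+01, -3.52726972e+01,  7.07186619e-02,
        2.46373558e-02, -2.94695084e-06]), 'ee_pos': array([0.20837736, 0.5087251 , 0.20490019]), 'eef_rot': array([-3.14047311e+00, -5.20340015e-05,  2.75281323e+00]), 'force': array([ 0.48885023, -0.38282187,  0.00707954]), 'moment': array([-0.0226886 ,  0.04206922, -0.00564956]), 'grip_force': 0.0, 'grip_width': 0.09385642530349496}
top [[0.017, 0.972, -0.236, 0.284], [-1.0, 0.016, -0.009, -0.036], [-0.006, 0.236, 0.972, 1.203], [0.0, 0.0, 0.0, 1.0]] [[406.6, 0.0, 316.5], [0.0, 406.6, 198.8], [0.0, 0.0, 1.0]] [-0.03961588  0.          0.          0.          0.        ]
side [[0.942, 0.195, -0.272, 0.252], [-0.334, 0.583, -0.741, -0.816], [0.014, 0.789, 0.614, 0.742], [0.0, 0.0, 0.0, 1.0]] [[386.5, 0.0, 317.9], [0.0, 386.5, 199.6], [0.0, 0.0, 1.0]] [-0.03610675  0.          0.          0.          0.        ]
wrist [[0.378, -0.891, -0.253, 0.135], [0.926, 0.363, 0.106, 0.539], [-0.003, -0.274, 0.962, 0.384], [0.0, 0.0, 0.0, 1.0]] [[286.6, 0.0, 321.7], [0.0, 286.6, 197.1], [0.0, 0.0, 1.0]] [0.01392584 0.         0.         0.         0.        ]
```

View pics/top0.png

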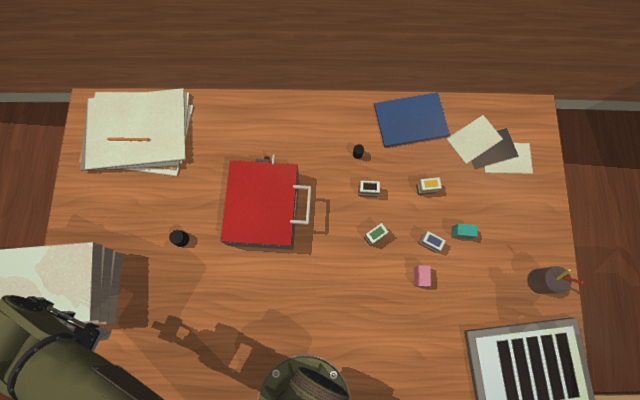

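View pics/side0.png

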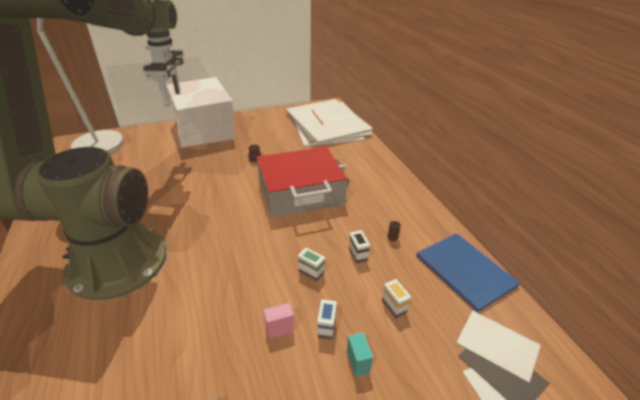

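Top view: lid centre (260,204), handle at (303,204). Boxes are black (370,187), green (376,234), yellow (430,185), blue (433,241). Decoys are turquoise (466,231) and pink (424,276). Film can is at (358,151) and loupe at (179,238). Box4 is the white one with the blue label, at (433,241).

```bash
cat >> h.py <<'E'
def cloud(c):
    v,u=np.mgrid[0:400,0:640]; uv=np.c_[u.ravel(),v.ravel()]
    return depth(c,uv).reshape(400,640,3), c['z_map']>0
def boxes(c,lo=.045,hi=.075):
    P,ok=cloud(c); m=(ok&(P[...,2]>lo)&(P[...,2]<hi)).astype(np.uint8)
    hsv=cv2.cvtColor(c['pixels'],cv2.COLOR_RGB2HSV); out=[]
    n,l,s,_=cv2.connectedComponentsWithStats(m)
    for i in range(1,n):
        if s[i,4]<60: continue
        q=P[l==i][:,:2]; r=cv2.minAreaRect((q*1000).astype(np.float32))
        col=hsv[l==i]; sat=col[(col[:,1]>100)]
        out.append((np.round(q.mean(0),4),np.round(r[0],1),np.round(r[1],1),round(r[2],1),int(s[i,4]),np.median(sat[:,0]) if len(sat)>3 else None,np.round(P[l==i][:,2].mean(),4),s[i,:2]+s[i,2:4]//2))
    return out
E
python3 - <<'E'
from h import *
c=cam('top')
for b in boxes(c): print(*b)
hsv=cv2.cvtColor(c['pixels'],cv2.COLOR_RGB2HSV)
m=((hsv[...,1]>180)&((hsv[...,0]<5)|(hsv[...,0]>174))&(hsv[...,2]>90)).astype(np.uint8); m[:150]=0
n,l,s,_=cv2.connectedComponentsWithStats(m); i=1+s[1:,4].argmax()
P,ok=cloud(c)
q=onz(c,np.argwhere(l==i)[:,::-1],.094)
r=cv2.minAreaRect((q[:,:2]*1000).astype(np.float32)); print('lid',r,s[i]); print(cv2.boxPoints(r).round(1).tolist(),P[l==i][:,2].mean())
h=(P[...,2]>.07)&(P[...,2]<.11)&ok&(l!=i); h[:,:292]=0;h[:,330:]=0;h[:170]=0;h[250:]=0
print('handle',cv2.minAreaRect((onz(c,np.argwhere(h)[:,::-1],.094)[:,:2]*1000).astype(np.float32)))
I=c['pixels'][130:290,330:490]; cv2.imwrite('pics/cropb.png',cv2.resize(I[...,::-1],None,fx=3.5,fy=3.5,interpolation=2))
E
```

```text
[ 0.7218 -0.1488] [ 722.5 -148.8] [29.9 27.7] 0.2 87 12.0 0.0511 [359 149]
[ 0.6124 -0.357 ] [ 613.8 -358.6] [33.8 58.7] 8.3 247 21.0 0.0606 [431 184]
[ 0.6011 -0.1791] [ 602.3 -178.9] [56.  34.1] 89.2 237 9.0 0.0606 [370 187]
[ 0.4648 -0.1966] [ 465.8 -197.7] [32.5 57.5] 35.4 240 None 0.0611 [376 233]
[ 0.4775 -0.4523] [ 478.3 -454.9] [60.1 33.7] 84.9 264 83.0 0.0603 [466 230]
[0.4464 0.3757] [446.2 376. ] [37.9 42.3] 5.5 172 11.5 0.0509 [177 237]
[ 0.4456 -0.357 ] [ 445.6 -359. ] [56.6 34.5] 62.1 256 None 0.0604 [433 241]
[0.4257 0.1365] [426.  140.7] [192.6   1.2] 87.6 85 None 0.0601 [257 245]
[0.3051 0.5509] [302.1 552. ] [ 33.8 205.2] 83.8 399 None 0.0598 [105 286]
[ 0.3483 -0.3267] [ 348.2 -328.1] [32.5 56.9] 88.0 266 176.0 0.0607 [424 276]
[ 0.3382 -0.6518] [ 338.9 -657.8] [72.5 34.5] 2.0 156 12.0 0.0599 [543 280]
[0.0488 0.0673] [48.8 63.5] [16.8 64.9] 29.0 79 None 0.0589 [279 387]
lid ((543.0770874023438, 135.3028106689453), (193.22264099121094, 233.56723022460938), 87.39639282226562) [ 221  161   76   84 5508]
[[422.0, 44.099998474121094], [655.4000244140625, 33.5], [664.0999755859375, 226.5], [430.79998779296875, 237.10000610351562]] 0.10164157805510625
handle ((541.572998046875, 16.059619903564453), (192.497802734375, 53.7514533996582), 1.7996801137924194)
```

View pics/cropb.png

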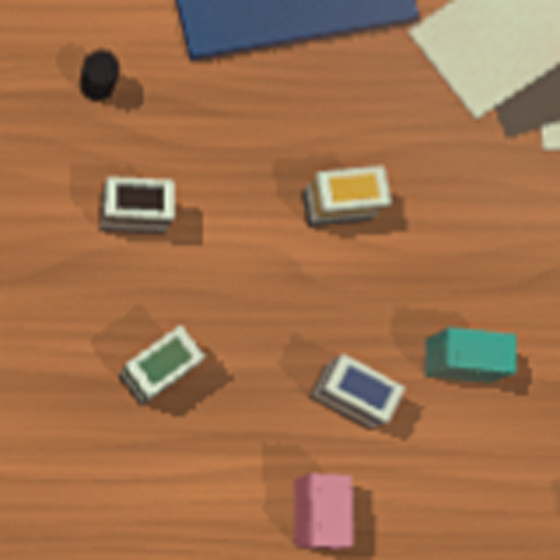

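The crop confirms the four white boxes by their label colours; turquoise and pink are the decoys. Next I'm checking the gripper body's orientation from depth, for clearance to the lid.

```bash
python3 - <<'E'
from h import *
from scipy.spatial.transform import Rotation as R
o=ctrl.get_obs(); Rt=R.from_euler('xyz',o['eef_rot']).as_matrix()
for n in('side','top','wrist'):
    c=cam(n); P,ok=cloud(c); q=(P[ok]-o['ee_pos'])@Rt
    q=q[(abs(q[:,0])<.16)&(abs(q[:,1])<.16)&(q[:,2]<.0)&(q[:,2]>-.3)]
    print(n)
    for z in np.arange(-.3,0,.02):
        s=q[(q[:,2]>=z)&(q[:,2]<z+.02)]
        if len(s)>5: print(round(z,2),len(s),s[:,:2].min(0).round(3),s[:,:2].max(0).round(3))
c=cam('side'); cv2.imwrite('pics/g.png',cv2.resize(c['pixels'][0:130,110:240,::-1],None,fx=4,fy=4,interpolation=2))
w=cam('wrist');
cv2.imwrite('pics/g2.png',w['pixels'][...,::-1])
E
```

```text
side
-0.3 245 [-0.061 -0.159] [-0.036  0.025]
-0.28 288 [-0.061 -0.16 ] [0.012 0.029]
-0.26 226 [-0.059 -0.15 ] [0.044 0.023]
-0.24 132 [-0.057 -0.037] [0.025 0.007]
-0.22 147 [-0.032 -0.037] [0.028 0.016]
-0.2 213 [-0.037 -0.046] [0.038 0.02 ]
-0.18 126 [-0.033 -0.048] [0.032 0.02 ]
-0.16 164 [-0.033 -0.091] [0.027 0.07 ]
-0.14 363 [-0.035 -0.092] [0.037 0.092]
-0.12 254 [-0.035 -0.085] [0.037 0.084]
-0.1 65 [-0.034 -0.081] [0.035 0.076]
-0.08 88 [-0.012 -0.063] [0.011 0.059]
-0.06 81 [-0.013 -0.064] [0.011 0.062]
-0.04 74 [-0.011 -0.063] [0.009 0.062]
-0.02 64 [-0.011 -0.064] [0.011 0.053]
top
-0.3 940 [-0.062 -0.159] [0.045 0.031]
-0.28 443 [-0.062 -0.126] [0.044 0.036]
-0.26 134 [-0.062 -0.094] [-0.048  0.023]
-0.2 29 [-0.035 -0.041] [-0.029 -0.008]
-0.18 7 [-0.034 -0.04 ] [-0.028 -0.024]
-0.16 386 [-0.035 -0.09 ] [0.003 0.086]
-0.14 298 [-0.036 -0.089] [0.007 0.087]
-0.12 300 [-0.036 -0.082] [0.015 0.08 ]
-0.1 8 [-0.011 -0.08 ] [0.016 0.055]
-0.08 8 [-0.011  0.046] [-0.005  0.053]
-0.06 30 [-0.011 -0.061] [0.009 0.056]
-0.04 62 [-0.012 -0.061] [0.007 0.057]
-0.02 46 [-0.012 -0.059] [0.009 0.056]
wrist
-0.14 28007 [ 0.01  -0.077] [0.035 0.075]
-0.12 28053 [-0.012 -0.081] [0.035 0.081]
-0.1 1938 [-0.012 -0.08 ] [0.034 0.079]
-0.08 2373 [-0.01 -0.06] [0.01  0.059]
-0.06 1834 [-0.009 -0.059] [0.01  0.059]
-0.04 1250 [-0.009 -0.059] [0.01  0.058]
-0.02 793 [-0.009 -0.059] [0.01  0.058]
```

View pics/g.png

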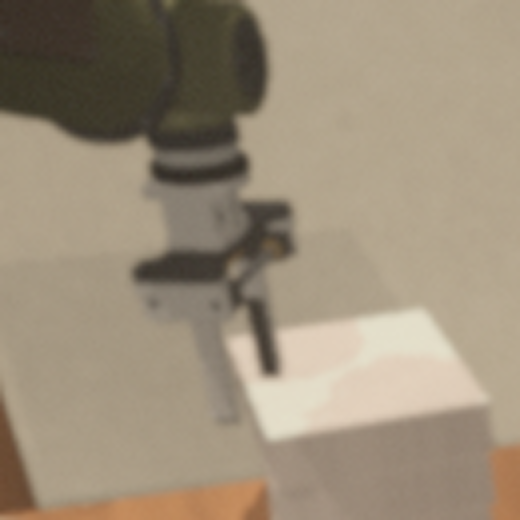

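Side view: the gripper body's long axis runs along tool y, so closing along case y leaves it tight against the lid (I'll tilt slightly when placing). Case yaw is about -2.6°, centre (0.5425, 0.135), handle about (0.536, -0.002). Moving above the handle.

Request:
servo_tool(plan=[[30, 0, 0, 0, 0, 0, -0.172], [30, 0, 0, 0, 0, 0, -0.172], [30, -0.02, -0.03, 0, 0, 0, 0], [30, -0.035, -0.05, 0, 0, 0, 0], [30, -0.035, -0.05, 0, 0, 0, 0], [30, -0.035, -0.05, 0, 0, 0, 0], [30, -0.035, -0.05, 0, 0, 0, 0], [30, -0.035, -0.05, 0, 0, 0, 0]], force=20)

```text
time_s: 1.45
ee_pos: [0.3915, 0.2187, 0.2057]
eef_rot: [3.141, 0.001, 3.097]
force: [-0.1, 1.1, 0.7]
grip_width: 0.028
grip_force: 0.0
```

Request:
servo_tool(plan=[[30, -0.035, -0.05, 0, 0, 0, 0], [30, -0.035, -0.05, 0, 0, 0, 0], [30, -0.035, -0.05, 0, 0, 0, 0], [30, -0.035, -0.05, 0, 0, 0, 0], [30, -0.025, -0.03, 0, 0, 0, 0], [30, 0, 0, 0, 0, 0, 0], [30, 0, 0, 0, 0, 0, 0], [30, 0, 0, 0, 0, 0, 0]])

```text
time_s: 2.45
ee_pos: [0.5449, -0.0158, 0.2057]
eef_rot: [3.142, 0.0, 3.098]
force: [-0.3, -0.4, 0.4]
grip_width: 0.0282
grip_force: 0.0
```

```bash
python3 - <<'E'
from h import *
c=cam('wrist'); save(c,'w1.png')
o=ctrl.get_obs(); print(o['ee_pos'],o['eef_rot'],o['grip_width'])
P,ok=cloud(c)
m=ok&(P[...,2]>.085)&(P[...,2]<.105)
hsv=cv2.cvtColor(c['pixels'],cv2.COLOR_RGB2HSV); m&=hsv[...,1]<90
n,l,s,ce=cv2.connectedComponentsWithStats(m.astype(np.uint8))
for i in range(1,n):
    if s[i,4]>100:
        q=P[l==i]; print(s[i],q.mean(0).round(4),q.min(0).round(3),q.max(0).round(3))
E
```

```text
[ 0.5450013  -0.01576859  0.20575272] [3.14154975e+00 4.13640457e-04 3.09804952e+00] 0.028389507657404677
[ 329   64   55  185 1797] [0.5247 0.0113 0.0968] [ 0.421 -0.01   0.085] [0.61  0.046 0.101]
```

View pics/w1.png

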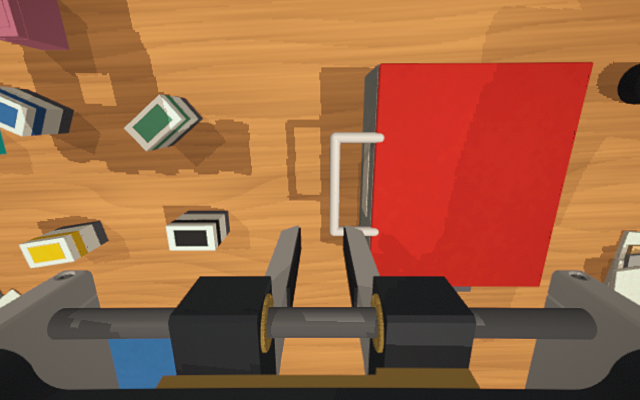

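Wrist view: the bar runs vertically at column ~335, rows 137–232, and the fingertips are at (290,232) and (352,232).

```bash
python3 - <<'E'
from h import *
c=cam('wrist'); P,ok=cloud(c)
print(onz(c,[[335,139],[335,232]],.095))
for v in range(145,232,15):
    r=P[v,325:346]; k=r[:,2]>.085; print(v,r[k].mean(0).round(4),k.sum())
# lid edges
hsv=cv2.cvtColor(c['pixels'],cv2.COLOR_RGB2HSV)
m=((hsv[...,1]>170)&((hsv[...,0]<5)|(hsv[...,0]>174))&(hsv[...,2]>90))
q=onz(c,np.argwhere(m)[:,::-1],.097); r=cv2.minAreaRect((q[:,:2]*1000).astype(np.float32)); print(r,P[m][:,2].mean())
E
```

```text
[[ 0.48839442 -0.0009393   0.095     ]
 [ 0.58791842 -0.00391615  0.095     ]]
145 [ 0.4939 -0.0017  0.0983] 10
160 [ 0.5089 -0.0022  0.0978] 10
175 [ 0.5241 -0.0031  0.0978] 9
190 [ 0.5398 -0.0036  0.0981] 9
205 [ 0.5561 -0.0047  0.0978] 10
220 [ 0.5728 -0.0052  0.098 ] 10
((541.6482543945312, 133.13612365722656), (193.2603302001953, 231.9851837158203), 87.5380859375) 0.0980281363315474
```

Request:
servo_tool(plan=[[30, 0.007, 0.0125, 0, 0, 0, 0], [30, 0, 0, 0.04, 0, 0, 0], [30, 0, 0, 0.04, 0, 0, 0], [30, 0, 0, 0.03, 0, 0, 0], [30, 0, 0, 0.018, 0, 0, 0], [0, 0, 0, 0, 0, 0, 0], [0, 0, 0, 0, 0, 0, 0], [0, 0, 0, 0, 0, 0, 0]], force=20)

```text
time_s: 3.55
ee_pos: [0.5392, -0.0026, 0.0785]
eef_rot: [3.14, 0.001, 3.097]
force: [0.7, 9.2, -1.3]
grip_width: 0.009
grip_force: 20.0
```

Request:
servo_tool(plan=[[0, 0, 0, 0, 0, 0, 0], [0, 0, 0, 0, 0, 0, 0], [0, 0, 0, 0, 0, 0, 0], [0, 0, 0, 0, 0, 0, 0], [0, 0, 0, 0, 0, 0, 0], [0, 0, 0, 0, 0, 0, 0], [0, 0, 0, 0, 0, 0, 0], [0, 0, 0, 0, 0, 0, 0]])

```text
time_s: 4.55
ee_pos: [0.5392, -0.0026, 0.0785]
eef_rot: [3.14, 0.001, 3.097]
force: [0.5, 8.4, -0.8]
grip_width: 0.0091
grip_force: 20.0
```

Request:
servo_tool(plan=[[0, 0, 0.0003, -0.0059, 0, 0, 0], [0, 0, 0.0004, -0.0059, 0, 0, 0], [0, 0, 0.0004, -0.0058, 0, 0, 0], [0, 0, 0.0004, -0.0058, 0, 0, 0], [0, 0, 0.0009, -0.0058, 0, 0, 0], [0, 0, 0.0009, -0.0058, 0, 0, 0], [0, 0, 0.001, -0.0058, 0, 0, 0], [0, 0, 0.001, -0.0058, 0, 0, 0]])

```text
time_s: 5.55
ee_pos: [0.5393, 0.0024, 0.1246]
eef_rot: [3.14, 0.001, 3.097]
force: [5.2, 5.9, -7.8]
grip_width: 0.0092
grip_force: 20.0
```

Request:
servo_tool(plan=[[0, 0, 0.0015, -0.0057, 0, 0, 0], [0, 0, 0.0015, -0.0057, 0, 0, 0], [0, 0, 0.0015, -0.0057, 0, 0, 0], [0, 0, 0.0015, -0.0057, 0, 0, 0], [0, 0, 0.0021, -0.0055, 0, 0, 0], [0, 0, 0.0021, -0.0055, 0, 0, 0], [0, 0, 0.0021, -0.0055, 0, 0, 0], [0, 0, 0.0021, -0.0055, 0, 0, 0]])

```text
time_s: 6.55
ee_pos: [0.5399, 0.0161, 0.1692]
eef_rot: [3.141, 0.0, 3.097]
force: [5.9, 3.1, -9.7]
grip_width: 0.0089
grip_force: 20.0
```

Request:
servo_tool(plan=[[0, 0, 0.0026, -0.0053, 0, 0, 0], [0, 0, 0.0026, -0.0053, 0, 0, 0], [0, 0, 0.0026, -0.0053, 0, 0, 0], [0, 0, 0.0026, -0.0053, 0, 0, 0], [0, 0, 0.0031, -0.005, 0, 0, 0], [0, 0, 0.0031, -0.005, 0, 0, 0], [0, 0, 0.0031, -0.005, 0, 0, 0], [0, 0, 0.0031, -0.005, 0, 0, 0]])

```text
time_s: 7.55
ee_pos: [0.5408, 0.0382, 0.2106]
eef_rot: [-3.141, 0.0, 3.097]
force: [3.7, -3.3, -6.3]
grip_width: 0.009
grip_force: 20.0
```

Request:
servo_tool(plan=[[0, 0, 0.0036, -0.0046, 0, 0, 0], [0, 0, 0.0036, -0.0046, 0, 0, 0], [0, 0, 0.0036, -0.0046, 0, 0, 0], [0, 0, 0.0036, -0.0046, 0, 0, 0], [0, 0, 0.004, -0.0043, 0, 0, 0], [0, 0, 0.004, -0.0043, 0, 0, 0], [0, 0, 0.004, -0.0043, 0, 0, 0], [0, 0, 0.004, -0.0043, 0, 0, 0]])

```text
time_s: 8.55
ee_pos: [0.5419, 0.0674, 0.2471]
eef_rot: [-3.138, 0.0, 3.096]
force: [-4.5, -13.9, 5.4]
grip_width: 0.009
grip_force: 20.0
```

Request:
servo_tool(plan=[[0, 0, 0.0045, -0.0038, 0, 0, 0], [0, 0, 0.0045, -0.0038, 0, 0, 0], [0, 0, 0.0045, -0.0038, 0, 0, 0], [0, 0, 0.0045, -0.0038, 0, 0, 0], [0, 0, 0.0048, -0.0034, 0, 0, 0], [0, 0, 0.0048, -0.0034, 0, 0, 0], [0, 0, 0.0048, -0.0034, 0, 0, 0], [0, 0, 0.0048, -0.0034, 0, 0, 0]])

```text
time_s: 9.55
ee_pos: [0.5439, 0.1042, 0.2774]
eef_rot: [-3.138, 0.003, 3.095]
force: [-4.6, -18.1, 15.9]
grip_width: 0.0094
grip_force: 20.0
```

Request:
servo_tool(plan=[[0, 0, 0.0051, -0.0029, 0, 0, 0], [0, 0, 0.0051, -0.0029, 0, 0, 0], [0, 0, 0.0051, -0.0029, 0, 0, 0], [0, 0, 0.0051, -0.0029, 0, 0, 0], [0, 0, 0.0054, -0.0023, 0, 0, 0], [0, 0, 0.0054, -0.0023, 0, 0, 0], [0, 0, 0.0054, -0.0023, 0, 0, 0], [0, 0, 0.0054, -0.0023, 0, 0, 0]])

```text
time_s: 10.55
ee_pos: [0.5461, 0.147, 0.2984]
eef_rot: [-3.14, 0.004, 3.096]
force: [-1.8, -11.7, 15.4]
grip_width: 0.009
grip_force: 20.0
```

Request:
servo_tool(plan=[[0, 0, 0.0056, -0.0018, 0, 0, 0], [0, 0, 0.0056, -0.0018, 0, 0, 0], [0, 0, 0.0056, -0.0018, 0, 0, 0], [0, 0, 0.0056, -0.0018, 0, 0, 0], [0, 0, 0.0057, -0.0012, 0, 0, 0], [0, 0, 0.0057, -0.0012, 0, 0, 0], [0, 0, 0.0057, -0.0012, 0, 0, 0], [0, 0, 0, 0, 0, 0, 0]])

```text
time_s: 11.55
ee_pos: [0.5478, 0.1878, 0.3093]
eef_rot: [3.14, 0.005, 3.097]
force: [-0.9, -3.4, 15.8]
grip_width: 0.0094
grip_force: 20.0
```

Request:
servo_tool(plan=[[0, 0, 0.0055, 0.001, 0, 0, 0], [0, 0, 0.0055, 0.001, 0, 0, 0], [0, 0, 0, 0, 0, 0, 0], [25, 0, 0, 0, 0, 0, 0], [25, 0, 0, 0, 0, 0, 0], [25, 0, 0, -0.03, 0, 0, 0], [25, 0, 0, -0.03, 0, 0, 0], [10, 0, -0.04, 0, 0, 0, 0]])

```text
time_s: 12.55
ee_pos: [0.5462, 0.1599, 0.3657]
eef_rot: [3.14, 0.002, 3.1]
force: [1.2, -1.0, -0.7]
grip_width: 0.0166
grip_force: 0.0
```

Request:
servo_tool(plan=[[0, 0, -0.05, 0, 0, 0, 0.18], [0, 0, 0, 0, 0, 0, 0.18], [0, 0, 0, 0, 0, 0, 0.18], [0, 0, 0, 0, 0, 0, 0.18], [0, 0, 0, 0, 0, 0, 0.18], [0, 0, 0, 0, 0, 0, 0.18], [0, 0, 0, 0, 0, 0, 0.18], [0, 0, 0, 0, 0, 0, 0.18]])

```text
time_s: 13.55
ee_pos: [0.5437, 0.1089, 0.3638]
eef_rot: [-3.141, -0.0, 1.651]
force: [-0.1, 0.7, -0.2]
grip_width: 0.0005
grip_force: 0.0
```

```bash
python3 - <<'E'
from h import *
for n in('side','top'):
    c=cam(n); save(c,n+'2.png')
    a,b=(slice(100,230),slice(220,400)) if n=='side' else (slice(130,270),slice(190,340))
    if n=='side': cv2.imwrite('pics/s2c.png',cv2.resize(c['pixels'][a,b,::-1],None,fx=4,fy=4,interpolation=2))
print(ctrl.get_obs()['ee_pos'],ctrl.get_obs()['eef_rot'])
E
```

```text
[0.54378521 0.10885413 0.36383321] [-3.14088119e+00 -2.72842347e-04  1.65462521e+00]
```

View pics/s2c.png

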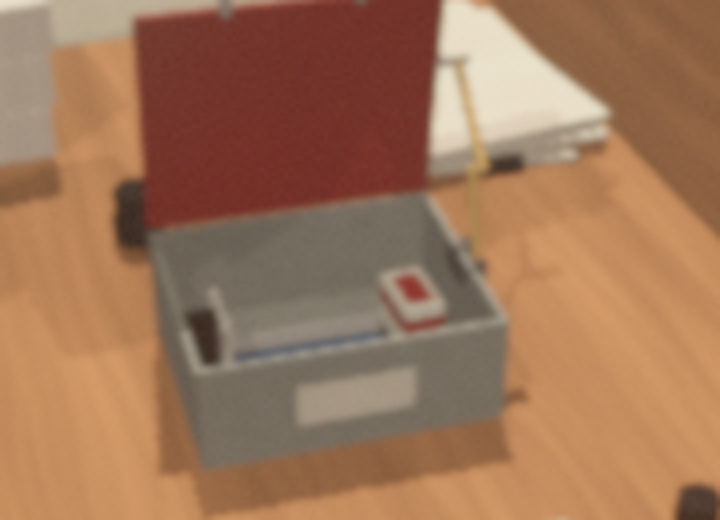

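View pics/top2.png

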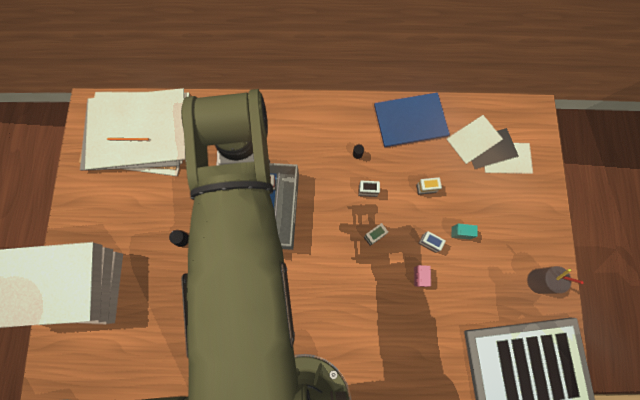

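Side crop: lid up, knob at crop (507,163) = side pixel (347,141), elbow at (341,141). Box0 is near (412,295) in the crop and the follower near (205,330).

```bash
cat >> h.py <<'E'
C=np.array([.5435,.1345,0]); Y=-.044
Rc=np.array([[np.cos(Y),-np.sin(Y),0],[np.sin(Y),np.cos(Y),0],[0,0,1]])
def tocase(p): return (np.asarray(p)-C)@Rc
def toworld(p): return np.asarray(p)@Rc.T+C
E
python3 - <<'E'
from h import *
c=cam('side'); P,ok=cloud(c)
r=P[136:147,338:354]; g=c['pixels'][136:147,338:354].max(2)
m=g<75; q=tocase(r[m]); q=q[q[:,2]>.1]
print(len(q),q.mean(0).round(4),q.min(0).round(4),q.max(0).round(4))
# ray with x_case=.14 plane
for uv in([347,141],[341,141]):
    o,d=rays(c,[uv]); o=tocase(o);d=d@Rc
    for x in(.125,.14,.155): print(uv,x,(o+d[0]*((x-o[0])/d[0,0])).round(4))
# lid angle
hsv=cv2.cvtColor(c['pixels'],cv2.COLOR_RGB2HSV)
m=ok&(hsv[...,1]>150)&((hsv[...,0]<6)|(hsv[...,0]>172)); m[:,:250]=0;m[:95]=0;m[160:]=0;m[:,335:]=0
q=tocase(P[m]); q=q[q[:,2]>.1]; k=np.polyfit(q[:,2],q[:,1],1); print(k,np.pi/2+np.arctan(k[0]),len(q), q.min(0),q.max(0))
E
```

```text
5 [0.1459 0.007  0.1591] [0.1407 0.0051 0.1581] [0.1519 0.0104 0.1603]
[347, 141] 0.125 [ 0.125  -0.0519  0.1941]
[347, 141] 0.14 [ 0.14   -0.0154  0.1721]
[347, 141] 0.155 [0.155  0.0211 0.1501]
[341, 141] 0.125 [ 0.125  -0.0046  0.1685]
[341, 141] 0.14 [0.14   0.0338 0.1455]
[341, 141] 0.155 [0.155  0.0722 0.1225]
[-0.15555433  0.11356939] 1.4164787504441687 3331 [-0.11977047  0.0657591   0.10001683] [0.10892658 0.10396531 0.28315445]
```

Request:
servo_tool(plan=[[0, 0, 0, 0, 0, 0, 0.128], [0, 0.0055, 0.05, 0, 0, 0, 0], [0, 0, 0.05, 0, 0, 0, 0], [0, 0, 0.0445, 0, 0, 0, 0], [0, 0, 0, 0.05, 0, 0, 0], [0, 0, 0, 0.05, 0, 0, 0], [0, 0, 0, 0.05, 0, 0, 0], [0, 0, 0, 0.04, 0, 0, 0]])

```text
time_s: 14.7
ee_pos: [0.6879, 0.1081, 0.1716]
eef_rot: [-3.14, 0.0, 1.534]
force: [0.1, 0.5, 0.4]
grip_width: 0.0007
grip_force: 0.0
```

```bash
python3 - <<'E'
from h import *
o=ctrl.get_obs(); print(tocase(o['ee_pos']),o['eef_rot'],o['force'])
c=cam('wrist'); save(c,'w3.png')
P,ok=cloud(c); q=tocase(P.reshape(-1,3)).reshape(400,640,3)
m=ok&(c['pixels'].max(2)<90)&(abs(q[...,0]-.143)<.03)&(abs(q[...,1])<.05)&(abs(q[...,2]-.16)<.03)
print(m.sum(), q[m].mean(0),q[m].min(0),q[m].max(0))
E
```

```text
[ 0.14540911 -0.01999631  0.17162595] [-3.13962447e+00  1.15377139e-04  1.53386431e+00] [0.07880328 0.45839635 0.36045319]
840 [0.14919192 0.01337158 0.16330912] [ 0.12368684 -0.01359736  0.14111913] [0.1625776  0.02239967 0.18963876]
```

View pics/w3.png

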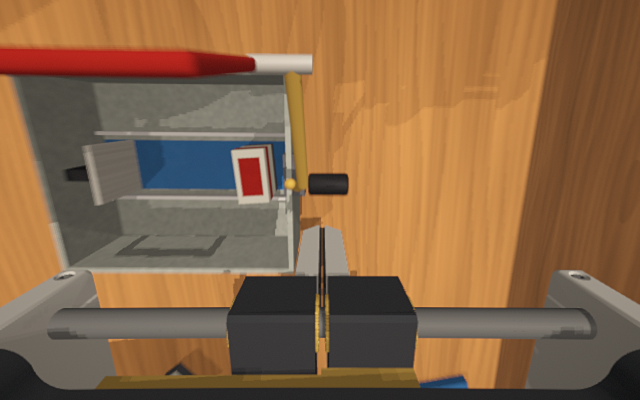

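Wrist view: knob at (328,184), with the closed fingertips (322,232) squarely on its -y side. Descending and pushing along its arc.

Request:
servo_tool(plan=[[0, 0, 0.002, 0.0245, 0, 0, 0], [0, 0.0035, 0, 0, 0, 0, 0], [0, 0.003, 0, 0, 0, 0, 0], [0, 0.003, 0, 0, 0, 0, 0], [0, 0.0024, 0, 0.0007, 0, 0, 0], [0, 0.0024, 0, 0.0007, 0, 0, 0], [0, 0.0024, 0, 0.0007, 0, 0, 0], [0, 0.0024, 0, 0.0007, 0, 0, 0]])

```text
time_s: 15.75
ee_pos: [0.6913, 0.1268, 0.1468]
eef_rot: [-3.142, 0.001, 1.529]
force: [-0.5, -3.3, 0.9]
grip_width: 0.0005
grip_force: 1.6
```

Request:
servo_tool(plan=[[0, 0.0024, 0, 0.0011, 0, 0, 0], [0, 0.0024, 0, 0.0011, 0, 0, 0], [0, 0.0024, 0, 0.0011, 0, 0, 0], [0, 0.0024, 0, 0.0011, 0, 0, 0], [0, 0.0024, 0, 0.0011, 0, 0, 0], [0, 0.0019, 0, 0.0013, 0, 0, 0], [0, 0.0019, 0, 0.0013, 0, 0, 0], [0, 0.0019, 0, 0.0013, 0, 0, 0]])

```text
time_s: 16.75
ee_pos: [0.6919, 0.1449, 0.1371]
eef_rot: [-3.141, 0.0, 1.529]
force: [-0.4, -2.0, -1.3]
grip_width: 0.0002
grip_force: 0.8
```

Request:
servo_tool(plan=[[0, 0.0019, 0, 0.0013, 0, 0, 0], [0, 0.0015, 0, 0.0012, 0, 0, 0], [0, 0.0015, 0, 0.0012, 0, 0, 0], [0, 0.0015, 0, 0.0012, 0, 0, 0], [0, 0.0015, 0, 0.0012, 0, 0, 0], [0, 0.001, 0, 0.001, 0, 0, 0], [0, 0, 0, 0, 0, 0, 0], [0, 0, 0, 0, 0, 0, 0]])

```text
time_s: 17.75
ee_pos: [0.6924, 0.1536, 0.1303]
eef_rot: [3.142, -0.0, 1.529]
force: [-0.5, -2.5, -1.8]
grip_width: 0.0001
grip_force: 1.3
```

```bash
cat >> h.py <<'E'
def lidang(c):
    P,ok=cloud(c)
    hsv=cv2.cvtColor(c['pixels'],cv2.COLOR_RGB2HSV)
    m=ok&(hsv[...,1]>150)&((hsv[...,0]<6)|(hsv[...,0]>172)); m[:,:250]=0;m[:95]=0;m[160:]=0;m[:,335:]=0
    q=tocase(P[m]); q=q[(q[:,2]>.1)]; k=np.polyfit(q[:,2],q[:,1],1); return np.pi/2+np.arctan(k[0]),len(q)
E
python3 - <<'E'
from h import *
o=ctrl.get_obs(); print(tocase(o['ee_pos']),o['eef_rot'],o['force'])
c=cam('side'); print(lidang(c))
c=cam('wrist')
P,ok=cloud(c); q=tocase(P.reshape(-1,3)).reshape(400,640,3)
m=ok&(c['pixels'].max(2)<60)&(abs(q[...,0]-.15)<.02)&(q[...,1]>.025)&(q[...,1]<.07)&(abs(q[...,2]-.14)<.02)
print(m.sum(), q[m].mean(0),q[m].min(0),q[m].max(0))
E
```

```text
[0.14795835 0.02566259 0.13032041] [ 3.14150623e+00 -6.53789834e-05  1.52877457e+00] [-0.5145747  -2.48691753 -1.8346767 ]
(np.float64(1.4940519079192265), 3303)
934 [0.14945213 0.04391648 0.14585506] [0.13624621 0.03173982 0.13740917] [0.1629649  0.05021945 0.15949642]
```

Request:
servo_tool(plan=[[0, 0.001, 0, 0.001, 0, 0, 0], [0, 0.001, 0, 0.001, 0, 0, 0], [0, 0.001, 0, 0.001, 0, 0, 0], [0, 0.001, 0, 0.001, 0, 0, 0], [0, 0, 0, 0, 0, 0, 0], [0, 0, 0, 0, 0, 0, 0], [0, 0, 0, 0, 0, 0, 0], [0, 0, 0, 0, 0, 0, 0]])

```text
time_s: 18.85
ee_pos: [0.6933, 0.1552, 0.1284]
eef_rot: [3.139, 0.003, 1.527]
force: [-4.7, -17.4, 12.6]
grip_width: 0.0001
grip_force: 8.6
```

Request:
servo_tool(plan=[[0, -0.02, 0, -0.005, 0, 0, 0], [0, -0.02, 0, -0.03, 0, 0, 0], [0, 0, 0, -0.05, 0, 0, 0], [0, 0, 0, -0.05, 0, 0, 0], [0, -0.02, 0, -0.05, 0, 0, 0], [0, -0.02, -0.03, 0, 0, 0, -0.18], [0, 0, 0, 0, 0, 0, -0.18], [50, 0, 0, 0, 0, 0, -0.18]])

```text
time_s: 19.85
ee_pos: [0.659, 0.0786, 0.3119]
eef_rot: [3.14, -0.0, 2.075]
force: [0.2, 0.1, 0.5]
grip_width: 0.0074
grip_force: 0.0
```

Request:
servo_tool(plan=[[80, 0, 0, 0, 0, 0, -0.18], [80, 0, 0, 0, 0, 0, -0.18], [80, 0, 0, 0, 0, 0, -0.18], [80, 0, 0, 0, 0, 0, -0.18], [80, 0, 0, 0, 0, 0, -0.18], [80, 0, 0, 0, 0, 0, -0.13], [80, 0, 0, 0, 0, 0, 0], [80, 0, 0, 0, 0, 0, 0]])

```text
time_s: 20.85
ee_pos: [0.6592, 0.0789, 0.3114]
eef_rot: [3.141, 0.0, 3.096]
force: [0.8, -0.3, -0.6]
grip_width: 0.0753
grip_force: 0.0
```

```bash
python3 - <<'E'
from h import *
o=ctrl.get_obs(); print(tocase(o['ee_pos']),o['eef_rot'],o['force'])
c=cam('side'); print(lidang(c)); cv2.imwrite('pics/s4c.png',cv2.resize(c['pixels'][100:230,220:400,::-1],None,fx=4,fy=4,interpolation=2))
w=cam('wrist'); save(w,'w4.png')
P,ok=cloud(w); q=tocase(P.reshape(-1,3)).reshape(400,640,3)
m=ok&(q[...,2]>.058)&(q[...,2]<.072)&(abs(q[...,0])<.108)&(abs(q[...,1])<.06)
n,l,s,_=cv2.connectedComponentsWithStats(m.astype(np.uint8))
for i in range(1,n):
    if s[i,4]>80: print(s[i],q[l==i].mean(0).round(4),cv2.minAreaRect((q[l==i][:,:2]*1000).astype(np.float32)))
P,ok=cloud(c); q=tocase(P.reshape(-1,3)).reshape(400,640,3)
m=ok&(c['pixels'].max(2)<75)&(abs(q[...,0]-.148)<.02)&(abs(q[...,2]-.145)<.03)&(q[...,1]<.08)&(q[...,1]>-.02)
print(m.sum(),q[m].mean(0) if m.sum() else 0)
E
```

```text
[ 0.11807393 -0.05042032  0.31137568] [3.14123995e+00 2.46827260e-04 3.09595649e+00] [ 0.783192   -0.31479158 -0.6079906 ]
(np.float64(1.4900322804252586), 3370)
[355   0  11  16  86] [-0.0935 -0.0021  0.0703] ((-94.06705474853516, -1.6672792434692383), (18.821224212646484, 11.656049728393555), 0.376863569021225)
[337  20  48   5 159] [-0.078  -0.0012  0.0649] ((-78.34183502197266, -1.0527172088623047), (60.48378372192383, 4.444999694824219), 87.16507720947266)
[336 128  39  25 867] [ 0.0722 -0.0026  0.0653] ((72.51561737060547, -2.5209732055664062), (31.969390869140625, 55.85527038574219), 3.7443020343780518)
4 [0.147288   0.03952955 0.14131302]
```

View pics/w4.png

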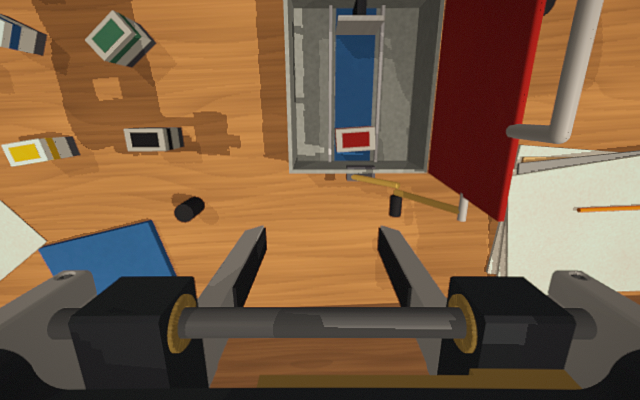

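Wrist view: the stay is bent slightly past straight, with pivot (360,177), knob (394,205) and pin (462,207). Box0's top is at (355,140) and the follower plate at (360,17). On to the black box2.

Request:
servo_tool(plan=[[80, 0.01, -0.05, 0, 0, 0, -0.032], [80, 0.01, -0.055, 0.01, 0, 0, 0], [80, 0.01, -0.055, 0.02, 0, 0, 0], [80, 0.01, -0.055, 0.02, 0, 0, 0], [80, 0.005, -0.045, 0.03, 0, 0, 0], [80, 0, 0, 0.03, 0, 0, 0], [80, 0, 0, 0, 0, 0, 0], [80, 0, 0, 0, 0, 0, 0]])

```text
time_s: 21.95
ee_pos: [0.6104, -0.1798, 0.2028]
eef_rot: [-3.141, 0.002, 3.131]
force: [-0.6, 0.5, 0.9]
grip_width: 0.075
grip_force: 0.0
```

```bash
cat >> h.py <<'E'
from scipy.spatial.transform import Rotation as Rr
def near(w,r=.05,lo=.052,hi=.068):
    """box tops near the tool: centre offset in tool axes (mm), turn about tool z needed"""
    o=ctrl.get_obs(); Rt=Rr.from_euler('xyz',o['eef_rot']).as_matrix()
    P,ok=cloud(w); m=(ok&(P[...,2]>lo)&(P[...,2]<hi)&(np.hypot(P[...,0]-o['ee_pos'][0],P[...,1]-o['ee_pos'][1])<r)).astype(np.uint8)
    n,l,s,_=cv2.connectedComponentsWithStats(m)
    print('ee',o['ee_pos'].round(4),o['eef_rot'].round(3))
    for i in range(1,n):
        if s[i,4]<150: continue
        q=(P[l==i]-o['ee_pos'])@Rt*1000
        r=cv2.minAreaRect(q[:,:2].astype(np.float32)); a=r[2] if r[1][0]<r[1][1] else r[2]-90
        print('px',s[i].tolist(),'off mm',np.round(r[0],1),'size',np.round(r[1],1),'turn rad',round(np.radians(a),3),'z',P[l==i][:,2].mean().round(4))
E
python3 - <<'E'
from h import *
w=cam('wrist'); save(w,'w5.png'); near(w,.07)
c=cam('side'); print(lidang(c))
E
```

```text
ee [ 0.6106 -0.1798  0.2031] [-3.141e+00  2.000e-03  3.131e+00]
px [298, 165, 50, 30, 1382] off mm [ 8.1 -0.3] size [32.3 56. ] turn rad 0.029 z 0.0602
(np.float64(1.4904801908946057), 3507)
```

Request:
servo_tool(plan=[[80, 0.008, 0, 0, 0, 0, 0.029], [80, 0, 0, 0.05, 0, 0, 0], [80, 0, 0, 0.05, 0, 0, 0], [80, 0, 0, 0.05, 0, 0, 0], [80, 0, 0, 0.031, 0, 0, 0], [0, 0, 0, 0, 0, 0, 0], [0, 0, 0, 0, 0, 0, 0], [0, 0, 0, 0, 0, 0, 0]], force=35)

```text
time_s: 23.05
ee_pos: [0.6028, -0.1803, 0.0224]
eef_rot: [-3.141, 0.003, 3.102]
force: [-1.2, 2.1, 5.6]
grip_width: 0.0552
grip_force: 35.0
```

Request:
servo_tool(plan=[[0, 0, 0, 0, 0, 0, 0], [0, 0, 0, -0.02, 0, 0, 0], [0, 0, 0, -0.04, 0, 0, 0], [0, 0, 0, -0.045, 0, 0, 0], [0, 0, 0, -0.045, 0, 0, 0], [0, 0.01, 0.03, 0, 0, 0, 0.004], [0, 0.01, 0.04, 0, 0, 0, 0], [0, 0, 0.04, 0, 0, 0, 0]])

```text
time_s: 24.05
ee_pos: [0.5861, -0.0684, 0.1721]
eef_rot: [-3.141, 0.001, 3.097]
force: [-0.7, 1.2, -3.2]
grip_width: 0.0557
grip_force: 35.0
```

Request:
servo_tool(plan=[[0, 0.01, 0.05, 0, 0, 0, 0], [0, 0.0125, 0.05, 0, 0, 0, 0], [0, 0, 0.04, 0, 0, 0, 0], [0, 0, 0.036, 0, 0, 0, 0], [0, 0, 0, 0, 0, 0, 0], [0, 0, 0, 0, 0, 0, 0], [0, 0, 0, 0, 0, 0, 0], [0, 0, 0, 0, 0, 0, 0]])

```text
time_s: 25.05
ee_pos: [0.5719, 0.1067, 0.1704]
eef_rot: [-3.142, 0.0, 3.097]
force: [-1.4, 0.1, -2.5]
grip_width: 0.0562
grip_force: 35.0
```

```bash
cat >> h.py <<'E'
def st():
    o=ctrl.get_obs(); print('case',tocase(o['ee_pos']).round(4),'rpy',o['eef_rot'].round(3),'F',(o['force']@Rc).round(1),'w',round(o['grip_width'],4),'t',o['time_s'])
E
python3 - <<'E'
from h import *
st()
w=cam('wrist'); near(w,.07,.1,.24)
cv2.imwrite('pics/w6.png',w['pixels'][...,::-1])
E
```

```text
case [ 0.0296 -0.0265  0.1704] rpy [-3.142  0.     3.097] F [-1.4  0.1 -2.5] w 0.0562 t 25.05
ee [0.5719 0.1068 0.1704] [-3.142  0.     3.097]
px [230, 206, 184, 101, 11606] off mm [ 0.  -0.8] size [80.6 33.6] turn rad -0.002 z 0.2045
```

View pics/w6.png

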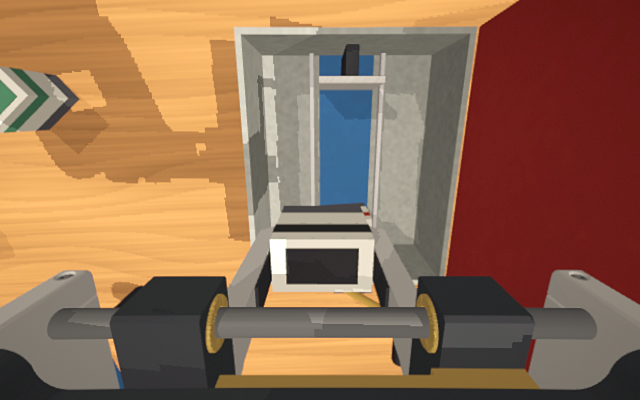

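Wrist view: box2 (black) sits squarely between the fingers at (322,265), and the lane lies between the rails at columns 314 and 378. Measuring the lane centre.

```bash
python3 - <<'E'
from h import *
w=cam('wrist'); hsv=cv2.cvtColor(w['pixels'],cv2.COLOR_RGB2HSV)
m=(hsv[...,1]>120)&(hsv[...,0]>98)&(hsv[...,0]<118); m[:85]=0;m[200:]=0;m[:,:300]=0;m[:,400:]=0
for v in range(95,200,25):
    u=np.where(m[v])[0]; q=tocase(onz(w,[[u.min(),v],[u.max()+1,v]],.005)); print(v,q[:,:2].round(4).tolist())
P,ok=cloud(w); q=tocase(P.reshape(-1,3)).reshape(400,640,3)
for v in (110,150): # rails
    k=(q[v,:,2]>.013)&(q[v,:,2]<.022)&(abs(q[v,:,1])<.06); print(np.round(q[v,k][:,:3],4)[::3].tolist())
# case rim edges
k=(q[60:200,:,2]>.085)&(q[60:200,:,2]<.096)&ok[60:200]; z=q[60:200][k]; z=z[abs(z[:,0])<.1]; print(z[z[:,1]<-.05][:,1].mean(), z[:,1].min(),z[(z[:,1]>.05)&(z[:,1]<.11)][:,1].mean())
E
```

```text
95 [[-0.0724, -0.0292], [-0.0723, 0.0297]]
120 [[-0.0451, -0.0293], [-0.0451, 0.0299]]
145 [[-0.0164, -0.0293], [-0.0164, 0.0289]]
170 [[0.0136, -0.0293], [0.0136, 0.0291]]
195 [[0.0452, -0.0294], [0.0451, 0.0292]]
[[-0.056, -0.0403, 0.0159], [-0.056, -0.0369, 0.0165], [-0.0559, 0.0376, 0.0158]]
[[-0.012, -0.0407, 0.0175], [-0.0119, -0.0373, 0.0163], [-0.012, 0.0374, 0.018]]
-0.09496626603073498 -0.09826050752720272 0.09443807059083484
```

Request:
servo_tool(plan=[[0, 0, 0.0085, 0.05, 0, 0, 0], [0, 0, 0.008, 0.045, 0, 0, 0], [0, 0, 0.005, 0.03, 0, 0, 0], [0, 0, 0.004, 0.009, 0, 0, 0], [0, 0, 0, 0.008, 0, 0, 0], [0, 0, 0, 0, 0, 0, 0], [0, -0.003, 0, 0, 0, 0, 0], [0, -0.005, 0, 0, 0, 0, 0]])

```text
time_s: 26.15
ee_pos: [0.5816, 0.1325, 0.029]
eef_rot: [3.141, 0.001, 3.098]
force: [0.1, 0.9, -2.4]
grip_width: 0.0561
grip_force: 35.0
```

Request:
servo_tool(plan=[[0, -0.005, 0, 0, 0, 0, 0], [0, -0.005, 0, 0, 0, 0, 0], [0, -0.005, 0, 0, 0, 0, 0], [0, -0.004, 0, 0, 0, 0, 0], [0, -0.003, 0, 0, 0, 0, 0], [0, -0.002, 0, 0, 0, 0, 0], [0, 0, 0, 0, 0, 0, 0], [0, 0, 0, 0, 0, 0, 0]])

```text
time_s: 27.15
ee_pos: [0.6049, 0.1315, 0.0283]
eef_rot: [-3.142, 0.0, 3.098]
force: [0.1, -0.0, -2.4]
grip_width: 0.0563
grip_force: 35.0
```

```bash
python3 -c "
from h import *
st()"
```

```text
case [ 0.0615 -0.0003  0.0283] rpy [-3.142  0.     3.098] F [ 0.1 -0.  -2.4] w 0.0563 t 27.15
```

Request:
servo_tool(plan=[[0, -0.001, 0, 0, 0, 0, 0], [0, -0.001, 0, 0, 0, 0, 0], [0, -0.001, 0, 0, 0, 0, 0], [0, -0.001, 0, 0, 0, 0, 0], [0, 0, 0, 0, 0, 0, 0], [0, 0, 0, 0, 0, 0, 0], [0, 0, 0, 0, 0, 0, 0], [0, 0, 0, 0, 0, 0, 0]])

```text
time_s: 28.15
ee_pos: [0.6071, 0.1314, 0.0282]
eef_rot: [-3.141, -0.004, 3.098]
force: [-16.8, -1.5, 8.8]
grip_width: 0.0558
grip_force: 35.0
```

```bash
python3 -c "
from h import *
st()
c=cam('side'); print(lidang(c)); cv2.imwrite('pics/s7.png',cv2.resize(c['pixels'][120:230,240:370,::-1],None,fx=5,fy=5,interpolation=2))
"
```

```text
case [ 0.0637 -0.0003  0.0282] rpy [-3.141 -0.004  3.098] F [-16.7  -2.2   8.8] w 0.0558 t 28.15
(np.float64(1.486247310184545), 2176)
```

View pics/s7.png

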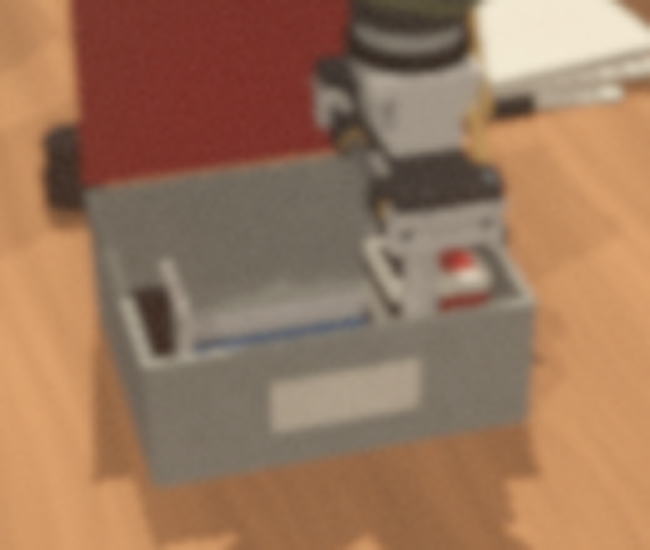

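Side crop: box2 is pressed against red box0 at the end wall and contact force is 17 N. Releasing, then going to yellow box3.

Request:
servo_tool(plan=[[72, 0, 0, 0, 0, 0, 0], [72, 0, 0, 0, 0, 0, 0], [72, 0, 0, 0, 0, 0, 0], [72, 0, -0.002, -0.01, 0, 0, 0], [72, 0, -0.006, -0.035, 0, 0, 0], [72, 0, -0.009, -0.05, 0, 0, 0], [72, 0, -0.01, -0.05, 0, 0, 0], [80, -0.003, -0.04, 0, 0, 0, 0]])

```text
time_s: 29.2
ee_pos: [0.6105, 0.0648, 0.1786]
eef_rot: [3.141, 0.008, 3.1]
force: [-0.0, -1.1, -0.3]
grip_width: 0.074
grip_force: 0.0
```

Request:
servo_tool(plan=[[80, -0.004, -0.06, 0, 0, 0, 0], [80, -0.004, -0.06, 0, 0, 0, 0], [80, -0.004, -0.06, 0, 0, 0, 0], [80, -0.004, -0.06, 0, 0, 0, 0], [80, -0.004, -0.06, -0.01, 0, 0, 0], [80, -0.004, -0.06, -0.01, 0, 0, 0], [80, 0, -0.06, -0.01, 0, 0, 0], [80, 0, 0, 0, 0, 0, -0.188]])

```text
time_s: 30.2
ee_pos: [0.6133, -0.3608, 0.2041]
eef_rot: [-3.14, 0.001, -2.999]
force: [0.1, 1.3, -0.3]
grip_width: 0.0753
grip_force: 0.0
```

Request:
servo_tool(plan=[[80, 0, 0, 0, 0, 0, 0], [80, 0, 0, 0, 0, 0, 0], [80, 0, 0, 0, 0, 0, 0], [80, 0, 0, 0, 0, 0, 0], [80, 0, 0, 0, 0, 0, 0], [80, 0, 0, 0, 0, 0, 0], [80, 0, 0, 0, 0, 0, 0], [80, 0, 0, 0, 0, 0, 0]])

```text
time_s: 31.2
ee_pos: [0.6145, -0.3564, 0.2032]
eef_rot: [-3.142, -0.0, -2.998]
force: [1.1, 0.7, -0.5]
grip_width: 0.0755
grip_force: 0.0
```

```bash
python3 -c "
from h import *
st(); near(cam('wrist'),.08)
c=cam('top')
for b in boxes(c):
    if b[0][1]<.05 and b[0][0]>.3: print(*b)
"
```

```text
case [ 0.0925 -0.4873  0.2032] rpy [-3.142 -0.    -2.998] F [ 1.1  0.7 -0.5] w 0.0755 t 31.2
ee [ 0.6145 -0.3564  0.2032] [-3.142 -0.    -2.998]
px [297, 172, 49, 29, 1350] off mm [ 0.6 -2. ] size [32.3 55.2] turn rad 0.018 z 0.0602
[ 0.722  -0.1486] [ 721.9 -148.8] [27.4 31.1] 89.0 83 12.0 0.051 [359 149]
[ 0.4669 -0.1836] [ 470.1 -191.3] [18.2 51.4] 35.3 80 None 0.0607 [373 232]
[ 0.3378 -0.6518] [ 338.8 -658.3] [72.4 31.8] 2.3 151 12.0 0.0604 [543 280]
```

Request:
servo_tool(plan=[[80, 0.0005, -0.002, 0, 0, 0, 0.018], [80, 0, 0, 0.05, 0, 0, 0], [80, 0, 0, 0.05, 0, 0, 0], [80, 0, 0, 0.05, 0, 0, 0], [80, 0, 0, 0.031, 0, 0, 0], [0, 0, 0, 0, 0, 0, 0], [0, 0, 0, 0, 0, 0, 0], [0, 0, 0, 0, 0, 0, 0]], force=35)

```text
time_s: 32.3
ee_pos: [0.6151, -0.3589, 0.0244]
eef_rot: [-3.14, 0.002, -3.016]
force: [1.0, 0.5, 3.1]
grip_width: 0.0559
grip_force: 35.0
```

Request:
servo_tool(plan=[[0, 0, 0, 0, 0, 0, 0], [0, 0, 0, -0.02, 0, 0, 0], [0, 0, 0, -0.04, 0, 0, 0], [0, 0, 0, -0.045, 0, 0, 0], [0, 0, 0, -0.045, 0, 0, 0.17], [0, 0.01, 0.04, 0, 0, 0, 0], [0, 0.01, 0.055, 0, 0, 0, 0], [0, 0.01, 0.058, 0, 0, 0, 0]])

```text
time_s: 33.3
ee_pos: [0.5905, -0.2028, 0.1736]
eef_rot: [-3.141, 0.001, 3.097]
force: [1.5, 0.3, -1.8]
grip_width: 0.0561
grip_force: 35.0
```

Request:
servo_tool(plan=[[0, 0.01, 0.06, 0, 0, 0, 0], [0, 0.01, 0.06, 0, 0, 0, 0], [0, 0.01, 0.06, 0, 0, 0, 0], [0, 0.006, 0.05, 0, 0, 0, 0], [0, 0, 0.04, 0, 0, 0, 0], [0, 0, 0.03, 0, 0, 0, 0], [0, 0, 0, 0, 0, 0, 0], [0, 0, 0, 0, 0, 0, 0]])

```text
time_s: 34.3
ee_pos: [0.5685, 0.0966, 0.173]
eef_rot: [-3.141, 0.001, 3.097]
force: [0.3, -1.0, -2.1]
grip_width: 0.0557
grip_force: 35.0
```

```bash
python3 -c "
from h import *
st(); w=cam('wrist'); near(w,.07,.1,.24); save(w,'w8.png')
P,ok=cloud(w); q=tocase(P.reshape(-1,3)).reshape(400,640,3)
m=ok&(q[...,2]>.055)&(q[...,2]<.072)&(abs(q[...,0]-.04)<.07)&(abs(q[...,1])<.06)
print(m.sum(), q[m].min(0),q[m].max(0))
"
```

```text
case [ 0.0266 -0.0368  0.173 ] rpy [-3.141e+00  1.000e-03  3.097e+00] F [ 0.3 -1.  -2.1] w 0.0557 t 34.3
ee [0.5685 0.0963 0.1728] [-3.141e+00  1.000e-03  3.097e+00]
px [232, 204, 180, 103, 11196] off mm [ 0.8 -0.4] size [80.3 33.7] turn rad -0.001 z 0.205
254 [0.04747352 0.00748758 0.05510388] [0.06430425 0.02685958 0.06704628]
```

Request:
servo_tool(plan=[[0, 0, 0.018, 0.05, 0, 0, 0], [0, 0, 0.01, 0.045, 0, 0, 0], [0, 0, 0.005, 0.03, 0, 0, 0], [0, 0, 0.0035, 0.009, 0, 0, 0], [0, 0, 0, 0.009, 0, 0, 0], [0, 0, 0, 0, 0, 0, 0], [0, -0.002, 0, 0, 0, 0, 0], [0, -0.001, 0, 0, 0, 0, 0]])

```text
time_s: 35.35
ee_pos: [0.5735, 0.1333, 0.0298]
eef_rot: [3.141, 0.001, 3.097]
force: [0.8, 0.3, -1.8]
grip_width: 0.0558
grip_force: 35.0
```

Request:
servo_tool(plan=[[0, -0.001, 0, 0, 0, 0, 0], [0, -0.001, 0, 0, 0, 0, 0], [0, 0, 0, 0, 0, 0, 0], [0, -0.0005, 0, 0, 0, 0, 0], [0, -0.0005, 0, 0, 0, 0, 0], [0, 0, 0, 0, 0, 0, 0], [0, 0, 0, 0, 0, 0, 0], [0, 0, 0, 0, 0, 0, 0]])

```text
time_s: 36.35
ee_pos: [0.576, 0.1333, 0.0293]
eef_rot: [3.142, -0.0, 3.097]
force: [-4.5, 0.0, 1.5]
grip_width: 0.0556
grip_force: 35.0
```

```bash
python3 -c "
from h import *
st()"
```

```text
case [0.0325 0.0002 0.0293] rpy [ 3.142 -0.     3.097] F [-4.5 -0.2  1.5] w 0.0556 t 36.35
```

Request:
servo_tool(plan=[[0, -0.0008, 0, 0, 0, 0, 0], [72, 0, 0, 0, 0, 0, 0], [72, 0, 0, 0, 0, 0, 0], [72, 0, 0, 0, 0, 0, 0], [72, 0, -0.002, -0.01, 0, 0, 0], [72, 0, -0.006, -0.035, 0, 0, 0], [72, 0, -0.009, -0.05, 0, 0, 0], [72, 0, -0.01, -0.05, 0, 0, 0]])

```text
time_s: 37.35
ee_pos: [0.5755, 0.1059, 0.1766]
eef_rot: [3.142, 0.001, 3.097]
force: [-1.0, -1.1, 0.5]
grip_width: 0.0676
grip_force: 0.0
```

Request:
servo_tool(plan=[[80, 0.01, -0.05, 0, 0, 0, 0], [80, 0.014, -0.06, 0, 0, 0, 0], [80, 0.014, -0.06, 0, 0, 0, 0], [80, 0.014, -0.06, 0, 0, 0, 0], [80, 0.014, -0.06, -0.01, 0, 0, 0], [80, 0.014, -0.06, -0.01, 0, 0, 0], [80, 0.014, -0.06, -0.01, 0, 0, 0], [80, 0.014, -0.058, 0, 0, 0, 0]])

```text
time_s: 38.35
ee_pos: [0.4463, -0.3588, 0.2061]
eef_rot: [-3.14, 0.002, 3.097]
force: [1.0, -0.3, -0.4]
grip_width: 0.0754
grip_force: 0.0
```

Request:
servo_tool(plan=[[80, 0, 0, 0, 0, 0, 0.15], [80, 0, 0, 0, 0, 0, 0.15], [80, 0, 0, 0, 0, 0, 0.142], [80, 0, 0, 0, 0, 0, 0], [80, 0, 0, 0, 0, 0, 0], [80, 0, 0, 0, 0, 0, 0], [80, 0, 0, 0, 0, 0, 0], [80, 0, 0, 0, 0, 0, 0]])

```text
time_s: 39.35
ee_pos: [0.4471, -0.3565, 0.2043]
eef_rot: [3.142, 0.0, 2.656]
force: [-0.6, -0.1, -0.0]
grip_width: 0.0752
grip_force: 0.0
```

```bash
python3 -c "
from h import *
st(); near(cam('wrist'),.08)
c=cam('top')
for b in boxes(c):
    if b[0][1]<.25 and b[0][0]>.3: print(*b)
"
```

```text
case [-0.0747 -0.4948  0.2043] rpy [3.142 0.    2.656] F [-0.6 -0.1 -0. ] w 0.0752 t 39.35
ee [ 0.447  -0.3565  0.2042] [-3.142 -0.     2.656]
px [295, 173, 49, 28, 1342] off mm [-0.8 -3.5] size [31.8 55.9] turn rad 0.001 z 0.0601
[ 0.722 -0.149] [ 721.9 -148.7] [27.6 30.3] 89.7 86 12.0 0.0508 [359 149]
[0.6003 0.149 ] [546.  138.3] [181.8 223.6] 87.3 999 18.0 0.0639 [259 202]
[ 0.4648 -0.1965] [ 465.9 -197.6] [32.5 57.1] 35.7 242 None 0.061 [376 233]
[0.4544 0.1378] [449.8 139.4] [60.  30.7] 86.7 86 None 0.0676 [258 236]
[ 0.4575 -0.3399] [ 456.  -340.9] [15.5 32.6] 59.2 64 None 0.0597 [427 237]
[0.4258 0.1394] [425.9 140.4] [191.6   1. ] 87.6 85 None 0.0597 [257 245]
[ 0.3371 -0.6519] [ 338.9 -658.6] [72.5 34.3] 2.3 149 12.0 0.06 [543 280]
```

Request:
servo_tool(plan=[[80, -0.0008, -0.0035, 0, 0, 0, 0], [80, 0, 0, 0.05, 0, 0, 0], [80, 0, 0, 0.05, 0, 0, 0], [80, 0, 0, 0.05, 0, 0, 0], [80, 0, 0, 0.032, 0, 0, 0], [0, 0, 0, 0, 0, 0, 0], [0, 0, 0, 0, 0, 0, 0], [0, 0, 0, 0, 0, 0, 0]], force=35)

```text
time_s: 40.45
ee_pos: [0.4468, -0.3606, 0.024]
eef_rot: [-3.141, 0.003, 2.655]
force: [0.4, -0.3, 2.6]
grip_width: 0.0555
grip_force: 35.0
```

Request:
servo_tool(plan=[[0, 0, 0, 0, 0, 0, 0], [0, 0, 0, -0.02, 0, 0, 0], [0, 0, 0, -0.04, 0, 0, -0.1], [0, 0, 0, -0.045, 0, 0, -0.17], [0, 0, 0, -0.045, 0, 0, -0.1716], [0, -0.01, 0.04, 0, 0, 0, 0], [0, -0.01, 0.055, 0, 0, 0, 0], [0, -0.01, 0.058, 0, 0, 0, 0]])

```text
time_s: 41.45
ee_pos: [0.483, -0.207, 0.1729]
eef_rot: [-3.141, 0.001, 3.096]
force: [1.0, -1.0, -1.2]
grip_width: 0.0558
grip_force: 35.0
```

Request:
servo_tool(plan=[[0, -0.01, 0.06, 0, 0, 0, 0], [0, -0.01, 0.06, 0, 0, 0, 0], [0, -0.01, 0.06, 0, 0, 0, 0], [0, -0.01, 0.05, 0, 0, 0, 0], [0, 0, 0.04, 0, 0, 0, 0], [0, 0, 0.03, 0, 0, 0, 0], [0, 0, 0, 0, 0, 0, 0], [0, 0, 0, 0, 0, 0, 0]])

```text
time_s: 42.45
ee_pos: [0.5363, 0.0889, 0.1725]
eef_rot: [-3.141, 0.0, 3.097]
force: [-0.0, -0.7, -1.6]
grip_width: 0.0558
grip_force: 35.0
```

```bash
python3 -c "
from h import *
st(); w=cam('wrist'); near(w,.07,.1,.24); save(w,'w9.png')
P,ok=cloud(w); q=tocase(P.reshape(-1,3)).reshape(400,640,3)
m=ok&(q[...,2]>.055)&(q[...,2]<.072)&(abs(q[...,0]-.04)<.07)&(abs(q[...,1])<.06)
print(m.sum(), q[m].min(0),q[m].max(0)); print(lidang(cam('side')))
"
```

```text
case [-0.0052 -0.0459  0.1725] rpy [-3.141  0.     3.097] F [ 0.  -0.7 -1.6] w 0.0558 t 42.45
ee [0.5363 0.0886 0.1725] [-3.141  0.     3.096]
px [232, 204, 180, 103, 11256] off mm [ 1.  -0.5] size [33.6 80.5] turn rad 0.001 z 0.205
692 [ 0.01507619 -0.03009468  0.05507094] [0.1099931  0.02740072 0.07195181]
(np.float64(1.4900383431324666), 2019)
```

Request:
servo_tool(plan=[[0, 0, 0.025, 0.05, 0, 0, 0], [0, 0, 0.012, 0.045, 0, 0, 0], [0, 0, 0.006, 0.03, 0, 0, 0], [0, 0, 0.003, 0.009, 0, 0, 0], [0, 0, 0, 0.009, 0, 0, 0], [0, 0, 0, 0, 0, 0, 0], [0, -0.002, 0, 0, 0, 0, 0], [0, -0.001, 0, 0, 0, 0, 0]])

```text
time_s: 43.55
ee_pos: [0.5418, 0.1352, 0.0299]
eef_rot: [3.141, 0.001, 3.097]
force: [-0.5, -0.4, -0.6]
grip_width: 0.0561
grip_force: 35.0
```

Request:
servo_tool(plan=[[0, -0.001, 0, 0, 0, 0, 0], [0, -0.001, 0, 0, 0, 0, 0], [0, 0, 0, 0, 0, 0, 0], [0, -0.0005, 0, 0, 0, 0, 0], [0, -0.0005, 0, 0, 0, 0, 0], [0, -0.0005, 0, 0, 0, 0, 0], [0, 0, 0, 0, 0, 0, 0], [0, 0, 0, 0, 0, 0, 0]])

```text
time_s: 44.55
ee_pos: [0.5442, 0.1352, 0.0292]
eef_rot: [-3.141, -0.002, 3.097]
force: [-6.0, -0.5, 2.6]
grip_width: 0.0557
grip_force: 35.0
```

```bash
python3 -c "
from h import *
st()"
```

```text
case [0.0007 0.0007 0.0292] rpy [-3.141e+00 -2.000e-03  3.097e+00] F [-6.  -0.7  2.6] w 0.0557 t 44.55
```

Request:
servo_tool(plan=[[0, -0.0003, 0, 0, 0, 0, 0], [72, 0, 0, 0, 0, 0, 0], [72, 0, 0, 0, 0, 0, 0], [72, 0, 0, 0, 0, 0, 0], [72, 0, -0.002, -0.01, 0, 0, 0], [72, 0, -0.006, -0.035, 0, 0, 0], [72, 0, -0.009, -0.05, 0, 0, 0], [72, 0, -0.01, -0.05, 0, 0, 0]])

```text
time_s: 45.55
ee_pos: [0.5437, 0.1078, 0.1765]
eef_rot: [3.142, 0.0, 3.097]
force: [1.2, 0.2, 0.3]
grip_width: 0.0678
grip_force: 0.0
```

Request:
servo_tool(plan=[[80, 0.01, -0.05, 0, 0, 0, 0], [80, 0.01, -0.052, -0.01, 0, 0, 0], [80, 0.011, -0.052, -0.01, 0, 0, 0], [80, 0.011, -0.052, -0.01, 0, 0, 0], [80, 0.011, -0.052, 0, 0, 0, 0], [80, 0.0105, -0.0505, 0, 0, 0, 0], [80, 0, 0, 0, 0, 0, 0.177], [80, 0, 0, 0, 0, 0, 0.177]])

```text
time_s: 46.55
ee_pos: [0.4664, -0.198, 0.2049]
eef_rot: [-3.142, 0.001, 2.736]
force: [0.5, 0.9, -0.9]
grip_width: 0.0752
grip_force: 0.0
```

Request:
servo_tool(plan=[[80, 0, 0, 0, 0, 0, 0.177], [80, 0, 0, 0, 0, 0, 0.177], [80, 0, 0, 0, 0, 0, 0.177], [80, 0, 0, 0, 0, 0, 0.177], [80, 0, 0, 0, 0, 0, 0.177], [80, 0, 0, 0, 0, 0, 0.177], [80, 0, 0, 0, 0, 0, 0.177], [80, 0, 0, 0, 0, 0, 0.177]])

```text
time_s: 47.55
ee_pos: [0.4666, -0.1973, 0.205]
eef_rot: [3.141, 0.0, 1.321]
force: [-0.0, -0.7, -0.8]
grip_width: 0.075
grip_force: 0.0
```

Request:
servo_tool(plan=[[80, 0, 0, 0, 0, 0, 0.177], [80, 0, 0, 0, 0, 0, 0.177], [80, 0, 0, 0, 0, 0, 0.177], [80, 0, 0, 0, 0, 0, 0.177], [80, 0, 0, 0, 0, 0, 0], [80, 0, 0, 0, 0, 0, 0], [80, 0, 0, 0, 0, 0, 0], [80, 0, 0, 0, 0, 0, 0]])

```text
time_s: 48.55
ee_pos: [0.4667, -0.1972, 0.2043]
eef_rot: [3.142, 0.0, 0.62]
force: [0.1, 0.6, 0.1]
grip_width: 0.0752
grip_force: 0.0
```

```bash
python3 -c "
from h import *
st(); near(cam('wrist'),.08); save(cam('wrist'),'w10.png')
"
```

```text
case [-0.0621 -0.3348  0.2043] rpy [3.142 0.    0.62 ] F [0.1 0.6 0.1] w 0.0752 t 48.55
ee [ 0.4667 -0.1972  0.2043] [ 3.142 -0.     0.62 ]
px [297, 173, 49, 29, 1349] off mm [-1.9  0.2] size [55.9 32.5] turn rad -0.018 z 0.0604
```

Request:
servo_tool(plan=[[80, -0.002, 0, 0, 0, 0, -0.018], [80, 0, 0, 0.05, 0, 0, 0], [80, 0, 0, 0.05, 0, 0, 0], [80, 0, 0, 0.05, 0, 0, 0], [80, 0, 0, 0.032, 0, 0, 0], [0, 0, 0, 0, 0, 0, 0], [0, 0, 0, 0, 0, 0, 0], [0, 0, 0, 0, 0, 0, 0]], force=35)

```text
time_s: 49.65
ee_pos: [0.4658, -0.1988, 0.0238]
eef_rot: [3.139, -0.001, 0.637]
force: [-0.9, 0.9, 3.1]
grip_width: 0.0558
grip_force: 35.0
```

Request:
servo_tool(plan=[[0, 0, 0, 0, 0, 0, 0], [0, 0, 0, -0.02, 0, 0, 0], [0, 0, 0, -0.04, 0, 0, 0.17], [0, 0, 0, -0.045, 0, 0, 0.17], [0, 0, 0, -0.045, 0, 0, 0.17], [0, 0, 0, 0, 0, 0, 0.172], [0, 0.0045, -0.04, 0, 0, 0, 0], [0, 0.0045, -0.05, 0, 0, 0, 0]])

```text
time_s: 50.65
ee_pos: [0.4781, -0.1083, 0.173]
eef_rot: [3.141, -0.001, -0.047]
force: [0.5, -0.6, -1.3]
grip_width: 0.0558
grip_force: 35.0
```

Request:
servo_tool(plan=[[0, 0.0045, -0.055, 0, 0, 0, 0], [0, 0.0045, -0.055, 0, 0, 0, 0], [0, 0.0045, -0.05, 0, 0, 0, 0], [0, 0.004, -0.049, 0, 0, 0, 0], [0, 0, 0, 0, 0, 0, 0], [0, 0, 0, 0, 0, 0, 0], [0, 0, 0, 0, 0, 0, 0], [0, 0, 0, 0, 0, 0, 0]])

```text
time_s: 51.65
ee_pos: [0.5051, 0.0982, 0.1724]
eef_rot: [-3.142, -0.0, -0.047]
force: [0.1, 0.3, -1.1]
grip_width: 0.0557
grip_force: 35.0
```

```bash
python3 -c "
from h import *
st(); w=cam('wrist'); near(w,.07,.1,.24); save(w,'w11.png')
"
```

```text
case [-0.0368 -0.0379  0.1724] rpy [-3.142 -0.    -0.047] F [ 0.1  0.3 -1.1] w 0.0557 t 51.65
ee [0.5051 0.0984 0.1724] [-3.142 -0.    -0.046]
px [232, 205, 180, 102, 11244] off mm [1.  0.8] size [33.6 80.4] turn rad 0.003 z 0.2051
```

Request:
servo_tool(plan=[[0, 0, -0.018, 0.05, 0, 0, -0.003], [0, 0, -0.012, 0.045, 0, 0, 0], [0, 0, -0.006, 0.03, 0, 0, 0], [0, 0, -0.0025, 0.009, 0, 0, 0], [0, 0, 0, 0.009, 0, 0, 0], [0, 0, 0, 0, 0, 0, 0], [0, 0.002, 0, 0, 0, 0, 0], [0, 0.001, 0, 0, 0, 0, 0]])

```text
time_s: 52.7
ee_pos: [0.5102, 0.1374, 0.0299]
eef_rot: [-3.141, -0.001, -0.042]
force: [-0.1, -0.6, -0.7]
grip_width: 0.0556
grip_force: 35.0
```

Request:
servo_tool(plan=[[0, 0.001, 0, 0, 0, 0, 0], [0, 0.001, 0, 0, 0, 0, 0], [0, 0, 0, 0, 0, 0, 0], [0, 0.0005, 0, 0, 0, 0, 0], [0, 0.0005, 0, 0, 0, 0, 0], [0, 0.0005, 0, 0, 0, 0, 0], [0, 0, 0, 0, 0, 0, 0], [0, 0, 0, 0, 0, 0, 0]])

```text
time_s: 53.7
ee_pos: [0.5106, 0.1374, 0.0291]
eef_rot: [3.141, 0.006, -0.042]
force: [-22.4, -0.1, 12.3]
grip_width: 0.0555
grip_force: 35.0
```

```bash
python3 -c "
from h import *
st()"
```

```text
case [-0.033   0.0014  0.0291] rpy [ 3.141  0.006 -0.042] F [-22.4  -1.   12.3] w 0.0555 t 53.7
```

Request:
servo_tool(plan=[[0, -0.001, 0, 0, 0, 0, 0], [0, -0.0005, 0, 0, 0, 0, 0], [72, 0, 0, 0, 0, 0, 0], [72, 0, 0, 0, 0, 0, 0], [72, 0, 0, 0, 0, 0, 0], [72, 0, 0.002, -0.01, 0, 0, 0], [72, 0, 0.006, -0.035, 0, 0, 0], [72, 0, 0.009, -0.05, 0, 0, 0]])

```text
time_s: 54.7
ee_pos: [0.5104, 0.1201, 0.1252]
eef_rot: [3.141, 0.002, -0.042]
force: [0.6, 0.1, 0.7]
grip_width: 0.0676
grip_force: 0.0
```

Request:
servo_tool(plan=[[60, -0.02, 0.01, -0.05, 0, 0, 0], [40, -0.038, 0, -0.05, 0, 0, 0], [40, 0, 0, 0, 0, 0, 0], [40, 0, 0, 0, 0, 0, 0], [40, 0, 0, 0, 0, 0, 0], [40, 0, 0, 0, 0, 0, 0], [40, 0, 0, 0, 0, 0, 0], [40, 0, 0, 0, 0, 0, 0]])

```text
time_s: 55.7
ee_pos: [0.4528, 0.1128, 0.2238]
eef_rot: [3.141, 0.0, -0.042]
force: [-0.5, 0.0, 0.5]
grip_width: 0.0376
grip_force: 0.0
```

```bash
cat >> h.py <<'E'
def row(w):
    P,ok=cloud(w); q=tocase(P.reshape(-1,3)).reshape(400,640,3)
    m=ok&(q[...,2]>.059)&(q[...,2]<.078)&(abs(q[...,0])<.111)&(abs(q[...,1])<.06)
    n,l,s,_=cv2.connectedComponentsWithStats(m.astype(np.uint8))
    for i in range(1,n):
        if s[i,4]>60:
            z=q[l==i]; print(s[i].tolist(),'min',z.min(0).round(4),'max',z.max(0).round(4),'mean',z.mean(0).round(4),np.round(cv2.minAreaRect((z[:,:2]*1000).astype(np.float32)),1) if 0 else cv2.minAreaRect((z[:,:2]*1000).astype(np.float32)))
E
python3 -c "
from h import *
st(); w=cam('wrist'); row(w); save(w,'w12.png')
print(lidang(cam('side')))
"
```

```text
case [-0.0896 -0.0256  0.2238] rpy [ 3.141  0.    -0.042] F [-0.5  0.   0.5] w 0.0376 t 55.7
[271, 0, 55, 151, 7739] min [-0.049  -0.0298  0.059 ] max [0.1032 0.0286 0.0683] mean [ 0.0322 -0.0007  0.0652] ((27.097007751464844, -0.6540718078613281), (56.657073974609375, 152.86178588867188), 89.12810516357422)
[274, 174, 51, 29, 585] min [-0.1106 -0.0295  0.059 ] max [-0.0783  0.0295  0.0761] mean [-0.0873 -0.0005  0.0718] ((-94.4818115234375, -0.05145263671875), (32.25705337524414, 58.971038818359375), 0.22184060513973236)
(np.float64(1.4922533277094987), 2695)
```

View pics/w12.png

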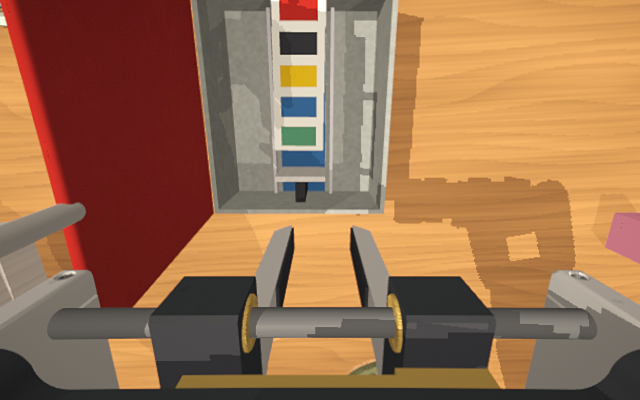

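Wrist view: the row reads red, black, yellow, blue, green (columns 275–325, rows 0–150), straight and flush, with the follower plate at (300,180). Gripping the follower web.

Request:
servo_tool(plan=[[40, -0.0077, 0, 0, 0.035, 0, 0], [40, 0, 0, 0.05, 0, 0, 0], [40, 0, -0.006, 0.045, 0, 0, 0], [40, 0, -0.007, 0.045, 0, 0, 0], [40, 0, -0.005, 0.03, 0, 0, 0], [40, 0, -0.0025, 0.016, 0, 0, 0], [40, 0, 0, 0, 0, 0, 0], [40, 0, 0, 0, 0, 0, 0]])

```text
time_s: 56.8
ee_pos: [0.4469, 0.1401, 0.04]
eef_rot: [-3.106, -0.002, -0.042]
force: [1.3, -0.6, -0.3]
grip_width: 0.0375
grip_force: 0.0
```

```bash
python3 -c "
from h import *
st()"
```

```text
case [-0.0968  0.0013  0.04  ] rpy [-3.106e+00 -2.000e-03 -4.200e-02] F [ 1.4 -0.6 -0.3] w 0.0375 t 56.8
```

Request:
servo_tool(plan=[[0, 0, 0, 0, 0, 0, 0], [0, 0, 0, 0, 0, 0, 0], [0, 0, 0, 0, 0, 0, 0], [0, 0, 0, 0, 0, 0, 0], [0, 0.004, 0, 0, 0, 0, 0], [0, 0.005, 0, 0, 0, 0, 0], [0, 0.005, 0, 0, 0, 0, 0], [0, 0.005, 0, 0, 0, 0, 0]], force=25)

```text
time_s: 57.8
ee_pos: [0.4653, 0.1389, 0.0391]
eef_rot: [-3.107, 0.0, -0.042]
force: [-3.6, -5.9, 7.1]
grip_width: 0.0126
grip_force: 25.1
```

Request:
servo_tool(plan=[[0, 0.004, 0, 0, 0, 0, 0], [0, 0.002, 0, 0, 0, 0, 0], [0, 0.001, 0, 0, 0, 0, 0], [0, 0.001, 0, 0, 0, 0, 0], [0, 0.001, 0, 0, 0, 0, 0], [0, 0, 0, 0, 0, 0, 0], [0, 0, 0, 0, 0, 0, 0], [0, 0, 0, 0, 0, 0, 0]])

```text
time_s: 58.8
ee_pos: [0.4743, 0.1385, 0.0391]
eef_rot: [-3.107, -0.0, -0.042]
force: [-0.3, -5.1, 5.9]
grip_width: 0.0126
grip_force: 25.0
```

```bash
python3 -c "
from h import *
st()"
```

```text
case [-0.0693  0.001   0.0391] rpy [-3.107 -0.    -0.042] F [-0.1 -5.1  5.9] w 0.0126 t 58.8
```

Request:
servo_tool(plan=[[0, 0.001, 0, 0, 0, 0, 0], [0, 0.001, 0, 0, 0, 0, 0], [0, 0.0005, 0, 0, 0, 0, 0], [0, 0.0005, 0, 0, 0, 0, 0], [0, 0, 0, 0, 0, 0, 0], [0, 0, 0, 0, 0, 0, 0], [0, 0, 0, 0, 0, 0, 0], [0, 0, 0, 0, 0, 0, 0]])

```text
time_s: 59.8
ee_pos: [0.4761, 0.1384, 0.0391]
eef_rot: [-3.108, 0.003, -0.042]
force: [-10.8, -5.8, 13.7]
grip_width: 0.0124
grip_force: 25.1
```

Request:
servo_tool(plan=[[0, 0.0005, 0, 0, 0, 0, 0], [0, 0.0005, 0, 0, 0, 0, 0], [0, 0.0003, 0, 0, 0, 0, 0], [0, 0, 0, 0, 0, 0, 0], [0, 0, 0, 0, 0, 0, 0], [0, 0, 0, 0, 0, 0, 0], [0, 0, 0, 0, 0, 0, 0], [0, 0, 0, 0, 0, 0, 0]])

```text
time_s: 60.8
ee_pos: [0.4763, 0.1384, 0.039]
eef_rot: [-3.108, 0.005, -0.041]
force: [-20.4, -5.7, 20.9]
grip_width: 0.0122
grip_force: 25.2
```

Request:
servo_tool(plan=[[40, 0, 0, 0, 0, 0, 0], [40, 0, 0, 0, 0, 0, 0], [40, 0, 0, 0, 0, 0, 0], [40, 0, 0.002, -0.016, 0, 0, 0], [40, 0, 0.005, -0.03, 0, 0, 0], [40, 0, 0.007, -0.045, 0, 0, 0], [40, 0, 0.01, -0.05, 0, 0, 0], [40, -0.02, 0, -0.05, -0.035, 0, 0]])

```text
time_s: 61.8
ee_pos: [0.4572, 0.1079, 0.2315]
eef_rot: [3.141, -0.001, -0.044]
force: [-1.2, -0.0, -0.5]
grip_width: 0.0378
grip_force: 0.0
```

Request:
servo_tool(plan=[[40, -0.01, 0.02, -0.01, 0, 0, 0], [40, 0, 0.04, 0, 0, 0, 0], [40, 0, 0, 0, 0, 0, 0], [40, 0, 0, 0, 0, 0, 0], [40, 0, 0, 0, 0, 0, 0], [40, 0, 0, 0, 0, 0, 0], [40, 0, 0, 0, 0, 0, 0], [40, 0, 0, 0, 0, 0, 0]])

```text
time_s: 62.8
ee_pos: [0.4447, 0.0496, 0.2388]
eef_rot: [-3.142, 0.0, -0.042]
force: [0.7, -0.1, 0.3]
grip_width: 0.0375
grip_force: 0.0
```

```bash
python3 -c "
from h import *
st(); w=cam('wrist'); row(w); cv2.imwrite('pics/w13.png',cv2.resize(w['pixels'][:230,150:430,::-1],None,fx=2.5,fy=2.5,interpolation=2))
print(lidang(cam('side')))
for b in boxes(cam('top'),.04):
    if b[0][0]>.3: print(b[0],b[1],b[2],b[7])
"
```

```text
case [-0.0949 -0.0892  0.2388] rpy [-3.142  0.    -0.042] F [ 0.7 -0.1  0.3] w 0.0375 t 62.8
[213, 0, 61, 172, 7789] min [-0.081  -0.0306  0.059 ] max [0.1026 0.0285 0.076 ] mean [ 0.0257 -0.0014  0.0655] ((10.78424072265625, -1.0173492431640625), (183.66091918945312, 59.13191223144531), 0.05551784113049507)
(np.float64(1.492808549945415), 2409)
[ 1.2841 -1.0596] [ 1284.1 -1052.2] [  9.4 143.2] [619   1]
[ 0.7212 -0.1488] [ 721.5 -148.8] [27.5 30.8] [359 149]
[0.6109 0.1608] [592.1 189.8] [140.7 285.6] [259 202]
[ 0.4772 -0.452 ] [ 478.4 -454.8] [59.1 33.6] [466 230]
[0.4461 0.375 ] [446.5 376. ] [40.3 40.4] [177 237]
[0.3044 0.5508] [301.8 551. ] [ 37.7 204.7] [106 286]
[ 0.3484 -0.3263] [ 347.9 -327.6] [33.7 56.3] [424 276]
[ 0.3371 -0.6519] [ 338.4 -658.2] [72.4 33.2] [543 280]
```

View pics/w13.png

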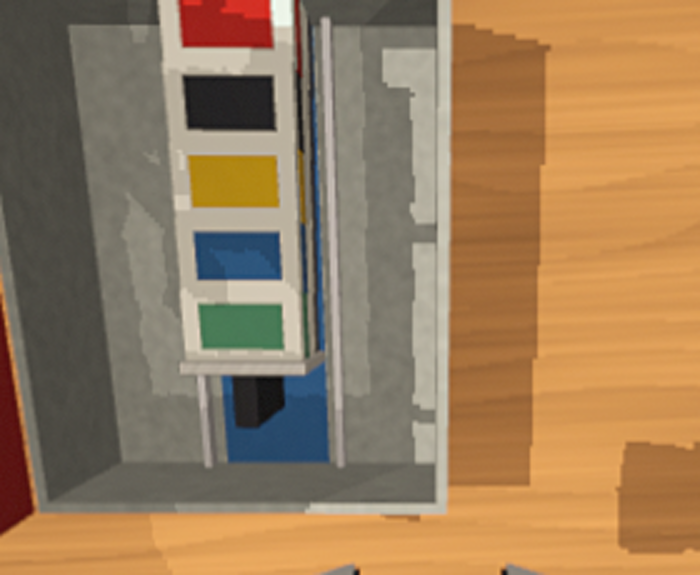

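The final view shows the five boxes flush and straight, with the follower plate against green box1 at crop (250,367). The lid has held at 1.49 rad, and the loupe and film can haven't moved.

```bash
python3 -c "
from station import ctrl
print(ctrl.hand_in())"
```

```text
the job is handed in; nothing more can be done
None
```

The job is handed in, with no verdict returned. The lid has held at about 1.49 rad since the stay was pushed past straight. All five boxes stand flush in a straight row against the end wall, the follower is up against the last one, and the loupe and film can haven't moved.

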